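# Change the batch in the UV clear-coat curing unit and set its minutes

## Robot

A 7-joint arm with a two-finger parallel gripper is mounted at the origin on the work surface. World frame = base frame: x ahead of the robot, y to its left, z up, the work surface at z = 0. Lengths are in m, angles in rad, forces in N, time in s.
With the tool pointing down it reaches from about 0.4 to 0.85 m from the base axis. Payload 4.5 kg.
Tool frame: the origin (TCP) lies midway between the tips of the shut fingers; the grasp point (between the pads) lies 19 mm behind it; z points along the fingers, y is the direction in which the jaws open and shut (so a half turn about z gives the same grasp; the last joint's range is limited). The gripper opens to 88 mm and grips with 3 to 60 N. Pads are 18 mm wide; open, the fingers measure 123 mm over their backs; the gripper's body (75 mm by 187 mm) begins 45 mm behind the grasp point.
Start: joints at [-1.246, 0.689, -0.195, 1.565, 0.157, 0.902, -0.215], TCP at [0.179, 0.599, 0.239] pointing down, gripper open.
Joint ranges: [-3.01, 3.01], [-0.46, 2.08], [-1.47, 1.51], [0.13, 2.56], [-1, 4.14], [0.04, 2.09], [-2.66, 2.66]. Speed limits (rad/s): [2.57, 2.57, 3.14, 3.14, 3.14, 3.14, 3.14].

## Interface

Orientations are given as a unit quaternion [x, y, z, w].
In Python, from plant import r gives the robot as it stands. The module is installed in compiled form; this text tells all that it offers.
- The arm moves only by the tool carry_out, never from a script. Its argument "commands" is a list of rows, each a list of 6 numbers: the shift along the tool's x, y, z in m, then the turn, a rotation vector about the tool's x, y, z in degrees. In form: [[dx, dy, dz, wx, wy, wz], ...]. A call has 1 to 12 rows; each row is the pose to reach, as a shift and turn from the pose commanded when the call began, along the tool's axes at that moment; what a row does not reach only later rows make up. A row lasts 1/10 s, in which the tool goes at most 50 mm and 8.59 degrees, less where a joint would pass 70% of its speed; a pose out of reach is approached as far as the arm can. A call with a gripper value outside its range is refused whole. "fingers" is the closure in counts, from 0 (fully open) to 255 (shut), set as the call begins (left out, the last holds). The fingers move at their own pace and stop on an object; "grip_force" is the grip in N (left out, the last holds). Time passes only in rows, so rows that repeat a pose let the fingers close. It gives the time, the measured TCP pose, the force and the opening at its end, in the units of the state.
- r.get_state(): the state, without advancing time (a new reading comes with each control period).
- r.snapshot(name): name is "scene" or "top" or "wrist"; returns a dict with "img" (480x640x3 uint8, blue, green, red), "intrinsics" (3x3 intrinsics, pixels), "k1" (the pictures are not rectified: a ray, as slopes to the right and down, at radius r is drawn at 1 + k1 r^2 times it, then the intrinsics apply), "extrinsics" (4x4, takes a point from camera to world coordinates); the wrist camera has in their place "tool_from_camera" (4x4, takes a point from camera to tool coordinates, whose origin is the TCP and whose axes are the flange's). Camera axes: x right, y down, z forward; pixel columns grow to the right and rows downward; lengths in m; the calibration is good to about 2 mm. A picture is of the moment at which its call begins: read the wrist's pose just before it. There is no depth.
- r.finish_job(): hands the job in, once; it reports no verdict.
Trained networks look in a picture, given as the dict that the camera call returned (one of the last four; its "shot" number tells which), for a name from the list of things; names that differ only in an ending like _2 or _b are one class to them, and where a whole thing is asked for, a point or a joint stands for the part that bears it (a point fixed in the world has none). Each returns a list of dicts, best first, with "p" (0 to 1); they miss things now and then, are a little off and sometimes report something else, mostly with a low value. They report only what shows in the picture. A call takes as long as a camera call. They do not tell look-alikes from the thing itself.
- r.spot_in(picture, label): "xyz" ([x, y, z] in m, in world coordinates, good to about 4 mm: the middle of the surface that is visible of it).
- r.spot_point(picture, label): "xyz" ([x, y, z] in m, in world coordinates, good to about 4 mm: a listed point, or the origin of a listed thing).
The state is a dict: "clock": time; "q": joint angles; "qd": joint speeds; "joint_torque": joint torques, N m; "tool_pos": TCP position; "eef_rot": TCP orientation; "contact_force": force on the tool from outside, world axes, zero at the start; "moment": the same for the moment, N m; "opening": opening from 0.0 (shut) to 1.0 (fully open).
Only numpy, scipy, OpenCV 4.12 (cv2) and the standard library are available. Lean on these libraries where they do the work, as an engineer would, in place of code of your own. Each camera call takes 0.05 s, during which the arm holds its last target.

## Task

Change the batch in the UV curing unit: draw its tray out, put the finished foot that is in it into the grey bin, and lay the coated handle parts waiting on the paper (two to four of them) side by side on the tray's floor, none on top of another. Slide the tray fully home under the lamp housing, and only then turn the selector to as many clicks up from off as there are handle parts in the tray: one click, one minute, per part. Leave the spray can, the tape roll and the brush where they are.

Things in the scene. Friction and masses are not known exactly. Their poses are not given: they have to be found in the camera images.
- mouth (a point): Middle of the sill of the fixed grey curing unit's mouth, on its slide surface (6 mm above the bench); x points into the unit along the tray's path, z up. Mouth 284 mm wide, lintel 46 mm above the sill; housing from x = 0 to 205 mm, flat top 66 mm above the sill. In front a 160 mm shelf between 12 mm high rails. A stop meets the tray's rear edge at x = 145 mm.
- tray_floor (a point): Loose aluminium tray in the rails (about 0.55 kg, 280 x 140 mm, 2 mm play a side): centre of its floor's top face, 3 mm above its underside; x to its rear, y across. Inside 132 x 272 mm; rims 12 mm, front light shield 46 mm above the underside. Home: this point at x = 75 mm in the mouth's frame; wholly out on the shelf: about -85 mm. Starts part way (-20 to 50 mm).
- tray_pull (a point): In the tray's black upright pull, a block 24 mm along the tray's x, 14 mm across (y), its top 62 mm above the tray's underside, 17 mm above this point. It stands on a tongue 115 mm in front (-x) of the tray's centre, 33 mm clear of the shield. Axes as the tray's.
- dial (a joint): Angle of the minutes selector, rad. 0 is off (anticlockwise stop, marked by a round black dot); grows clockwise seen from above, to 10 clicks at the other stop. Detents 0.5236 rad (30 degrees) apart; a knob left between two springs into the nearer. About 0.06 N m to turn. Starts at 6 to 9 clicks, as the last batch left it.
- dial_grip (a point): The selector's black bar knob on the housing's top: bar 44 mm long, 14 mm thick, its top 12 mm above this point; its skirt, a 44 mm disc, has its top 19 mm below this point. Point on the vertical turning axis; x points along the bar to the white pointer line. Black ticks on its bright plate mark the clicks.
- bar_a_mid (a point): A crossbar waiting on the paper: speckled dark green plastic bar with rounded ends, 84 mm long (x), 22 mm wide (y), 20 mm high, 23 mm over the middle. Point 10 mm above its underside, in the middle.
- bar_b_mid (a point): A second crossbar like bar_a (may be absent).
- stem_a_mid (a point): A stem waiting on the paper (may be absent): same plastic, a square post 14 x 14 mm on a flange 36 x 36 x 7 mm, 36 mm high overall, standing on the flange. Point on the post's axis, 18 mm above the underside; x and y along the flange's sides.
- stem_b_mid (a point): A second stem like stem_a (may be absent).
- foot_mid (a point): The finished foot lying in the tray at the start: same plastic, a square block 40 x 40 mm with notched corners, 20 mm high. Point at its centre; x and y along its sides.
- bin_in (a point): Centre of the inner floor (4 mm above the bench) of the open grey plastic bin for finished parts: inside 142 mm (its x) by 122 mm (its y), its rim 51 mm above this point. Fixed.
- can: Bystander: spray can 52 mm in diameter, 150 mm high; origin at the middle of its underside.
- tape: Bystander: roll of masking tape lying flat, 92 mm in diameter, 24 mm high; origin at the middle of its underside.
- brush: Bystander: brush, 180 mm long, lying on the bench; origin at the middle of its length, on the bench.
Not all that is in view belongs to the job. Leave any red look-alike of the part that bears stem_a_mid alone.

How it is judged:
On the way, in this order (a step that is already met when the one before it is completed fails the run):
1. every waiting handle part lies on the tray's floor and the tray is fully home in the unit (x of bar_a_mid in the frame of tray_floor between -0.062 and 0.062 m and y of bar_a_mid in the frame of tray_floor between -0.132 and 0.132 m and z of bar_a_mid in the frame of tray_floor between 0 and 0.027 m and x of bar_b_mid in the frame of tray_floor between -0.062 and 0.062 m and y of bar_b_mid in the frame of tray_floor between -0.132 and 0.132 m and z of bar_b_mid in the frame of tray_floor between 0 and 0.027 m and x of stem_a_mid in the frame of tray_floor between -0.062 and 0.062 m and y of stem_a_mid in the frame of tray_floor between -0.132 and 0.132 m and z of stem_a_mid in the frame of tray_floor between 0 and 0.027 m and x of stem_b_mid in the frame of tray_floor between -0.062 and 0.062 m and y of stem_b_mid in the frame of tray_floor between -0.132 and 0.132 m and z of stem_b_mid in the frame of tray_floor between 0 and 0.027 m and x of tray_floor in the frame of mouth above 0.068 m and z of tray_floor in the frame of mouth below 0.006 m), for 0.2 s.
2. after that, the selector is set to one click per handle part (value of joint dial between 0.847198 and 2.2944 rad and (height (world z) of bar_b_mid above -5 m or value of joint dial below 1.7708 rad) and (height (world z) of stem_a_mid above -5 m or value of joint dial below 1.7708 rad) and (height (world z) of stem_b_mid above -5 m or value of joint dial below 1.7708 rad) and (height (world z) of any of bar_b_mid, stem_a_mid above -5 m or value of joint dial below 1.2472 rad) and (height (world z) of any of stem_a_mid, stem_b_mid above -5 m or value of joint dial below 1.2472 rad) and (height (world z) of any of bar_b_mid, stem_b_mid above -5 m or value of joint dial below 1.2472 rad) and ((height (world z) of bar_b_mid below -5 m and value of joint dial above -1 rad) or (height (world z) of stem_a_mid below -5 m and value of joint dial above -1 rad) or value of joint dial above 1.3708 rad) and ((height (world z) of stem_a_mid below -5 m and value of joint dial above -1 rad) or (height (world z) of stem_b_mid below -5 m and value of joint dial above -1 rad) or value of joint dial above 1.3708 rad) and ((height (world z) of bar_b_mid below -5 m and value of joint dial above -1 rad) or (height (world z) of stem_b_mid below -5 m and value of joint dial above -1 rad) or value of joint dial above 1.3708 rad) and ((height (world z) of bar_b_mid below -5 m and value of joint dial above -1 rad) or (height (world z) of stem_a_mid below -5 m and value of joint dial above -1 rad) or (height (world z) of stem_b_mid below -5 m and value of joint dial above -1 rad) or value of joint dial above 1.8944 rad) and velocity of joint dial between -0.1 and 0.1 rad/s), for 0.3 s.
At the end, for the whole second after the job is handed in: Every waiting part rests on the tray's floor inside its rim, not stacked (point under 27 mm above the floor); tray within 7 mm of its stop; foot in the bin below the rim; selector within 0.2 rad of one 0.5236 rad click per handle part, counted from off (all of step 1 and value of joint dial between 0.847198 and 2.2944 rad and (height (world z) of bar_b_mid above -5 m or value of joint dial below 1.7708 rad) and (height (world z) of stem_a_mid above -5 m or value of joint dial below 1.7708 rad) and (height (world z) of stem_b_mid above -5 m or value of joint dial below 1.7708 rad) and (height (world z) of any of bar_b_mid, stem_a_mid above -5 m or value of joint dial below 1.2472 rad) and (height (world z) of any of stem_a_mid, stem_b_mid above -5 m or value of joint dial below 1.2472 rad) and (height (world z) of any of bar_b_mid, stem_b_mid above -5 m or value of joint dial below 1.2472 rad) and ((height (world z) of bar_b_mid below -5 m and value of joint dial above -1 rad) or (height (world z) of stem_a_mid below -5 m and value of joint dial above -1 rad) or value of joint dial above 1.3708 rad) and ((height (world z) of stem_a_mid below -5 m and value of joint dial above -1 rad) or (height (world z) of stem_b_mid below -5 m and value of joint dial above -1 rad) or value of joint dial above 1.3708 rad) and ((height (world z) of bar_b_mid below -5 m and value of joint dial above -1 rad) or (height (world z) of stem_b_mid below -5 m and value of joint dial above -1 rad) or value of joint dial above 1.3708 rad) and ((height (world z) of bar_b_mid below -5 m and value of joint dial above -1 rad) or (height (world z) of stem_a_mid below -5 m and value of joint dial above -1 rad) or (height (world z) of stem_b_mid below -5 m and value of joint dial above -1 rad) or value of joint dial above 1.8944 rad) and x of foot_mid in the frame of bin_in between -0.07 and 0.07 m and y of foot_mid in the frame of bin_in between -0.06 and 0.06 m and z of foot_mid in the frame of bin_in between 0 and 0.04 m); the robot touches nothing.
It fails at once if a bystander (can, tape, brush) is moved by more than 30 mm (distance of any of can, tape, brush from where it was at the start of the episode above 0.03 m).
Of bar_b, stem_a, stem_b only 1 to 3 are there at a start; the rules pass over those that are not, and their reading is None.
At some moment in a run one of bar_a, bar_b, stem_a, stem_b, foot may be knocked a few centimetres aside while the robot is not near it.
Once in a run the grip may slacken for a moment while it holds something.
It also fails if it takes over 210 s, if anything falls off the work surface, if the arm or the gripper's body presses on something with over 40 N, if the wrist force passes 120 N, or if a joint passes its speed limit or range.

## Working session

There is one attempt and no reset: what is moved stays moved. The work goes in short steps, Python scripts to look and compute and a tool call to move; the robot and the scene stay as the last step left them, time stands still between calls to the robot, and variables do not carry over. Pictures are saved under pics/ and viewed, and the job is handed in when it is done.

Besides the shell and the picture viewer there is one more tool, called after "Request:" by a JSON object that holds its "name" and its "arguments". carry_out: Moves the arm, as the interface text tells. Its arguments: {"type":"object","properties":{"commands":{"type":"array","items":{"type":"array","items":{"type":"number"}}},"fingers":{"type":"number"},"grip_force":{"type":"number"}},"required":["commands"]}

```bash
mkdir -p pics
cat > h.py <<'E'
import numpy as np,cv2
from plant import r
from scipy.spatial.transform import Rotation as R
def st():
    s=r.get_state(); print('t',round(s['clock'],2),'pos',np.round(s['tool_pos'],4),'rotvec? q',np.round(s['eef_rot'],4),'F',np.round(s['contact_force'],1),'open',round(s['opening'],3),'q7',np.round(s['q'],2)); return s
def cam(name):
    s=r.get_state(); p=r.snapshot(name)
    if 'extrinsics' in p: T=np.array(p['extrinsics'])
    else:
        W=np.eye(4);W[:3,:3]=R.from_quat(s['eef_rot']).as_matrix();W[:3,3]=s['tool_pos'];T=W@np.array(p['tool_from_camera'])
    return p,T
def proj(p,T,X):
    c=np.linalg.inv(T)@np.r_[X,1]; u=c[:2]/c[2]; u=u*(1+p['k1']*(u@u)); return (np.array(p['intrinsics'])@np.r_[u,1])[:2]
def unproj(p,T,uv,z):
    K=np.array(p['intrinsics']);k=float(p['k1'])
    d=np.linalg.solve(K,np.r_[uv,1])[:2]; u=d.copy()
    for _ in range(30): u=d/(1+k*(u@u))
    v=T[:3,:3]@np.r_[u,1]; o=T[:3,3]; return o+v*(z-o[2])/v[2]
def tool(dw):  # world vec -> tool axes now
    return R.from_quat(r.get_state()['eef_rot']).inv().apply(dw)
E
python3 - <<'E'
from h import *
st()
for n in ['scene','top']:
    p,T=cam(n); cv2.imwrite(f'pics/{n}0.png',p['img']); print(n,p['k1'],np.round(T,3).tolist())
    for l in ['mouth','tray_floor','tray_pull','dial_grip','bar_a_mid','stem_a_mid','foot_mid','bin_in','can','tape','brush']:
        print(l,[(np.round(d['xyz'],3).tolist(),round(d['p'],2),proj(p,T,d['xyz']).round().tolist()) for d in r.spot_point(p,l)])
E
```

```text
t 0.0 pos [0.1791 0.5981 0.2379] rotvec? q [ 1.448e-01  9.895e-01 -9.000e-04 -0.000e+00] F [-0.3 -0.   0.3] open 1.003 q7 [-1.25  0.69 -0.19  1.57  0.16  0.9  -0.22]
scene -0.02256107586903341 [[0.867, 0.411, -0.282, 0.74], [0.498, -0.731, 0.466, -0.395], [-0.014, -0.544, -0.839, 0.817], [0.0, 0.0, 0.0, 1.0]]
mouth [([0.588, 0.036, 0.05], 0.55, [371.0, 265.0])]
tray_floor []
tray_pull [([0.589, 0.035, 0.048], 0.71, [371.0, 266.0])]
dial_grip [([0.704, -0.057, 0.1], 0.71, [408.0, 319.0])]
bar_a_mid [([0.456, -0.39, 0.007], 0.86, [189.0, 431.0]), ([0.565, -0.37, 0.017], 0.3, [247.0, 453.0])]
stem_a_mid [([0.239, -0.312, 0.016], 0.73, [126.0, 332.0]), ([0.334, -0.369, 0.019], 0.63, [142.0, 383.0]), ([0.414, -0.142, 0.018], 0.6, [251.0, 303.0])]
foot_mid []
bin_in [([0.465, 0.358, 0.005], 0.68, [383.0, 156.0])]
can [([0.656, 0.303, -0.007], 0.77, [446.0, 204.0])]
tape [([0.359, 0.209, -0.001], 0.61, [316.0, 182.0]), ([0.456, -0.388, 0.007], 0.45, [190.0, 429.0])]
brush [([0.312, -0.191, 0.005], 0.83, [196.0, 303.0]), ([0.562, -0.373, 0.017], 0.58, [244.0, 454.0]), ([0.459, -0.266, 0.021]
[... 267 characters left out ...]
, 0.95, [313.0, 191.0])]
dial_grip [([0.706, -0.059, 0.1], 0.61, [356.0, 138.0])]
bar_a_mid [([0.444, -0.389, 0.012], 0.65, [490.0, 258.0])]
stem_a_mid [([0.336, -0.367, 0.016], 0.72, [481.0, 303.0]), ([0.235, -0.317, 0.019], 0.72, [459.0, 345.0]), ([0.46, -0.27, 0.019], 0.7, [441.0, 250.0]), ([0.417, -0.141, 0.021], 0.52, [387.0, 266.0]), ([0.357, 0.206, 0.001], 0.25, [240.0, 288.0]), ([0.661, 0.04, 0.005], 0.23, [313.0, 164.0])]
foot_mid [([0.451, -0.387, 0.012], 0.7, [489.0, 255.0])]
bin_in [([0.465, 0.353, 0.006], 0.8, [180.0, 241.0])]
can [([0.661, 0.307, 0.004], 0.65, [203.0, 161.0])]
tape [([0.356, 0.21, 0.0], 0.91, [239.0, 288.0])]
brush [([0.312, -0.191, 0.0], 0.82, [406.0, 311.0])]
```

View pics/scene0.png

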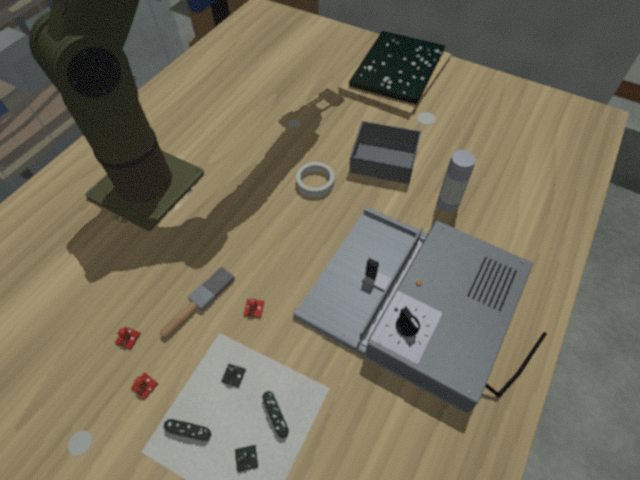

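View pics/top0.png

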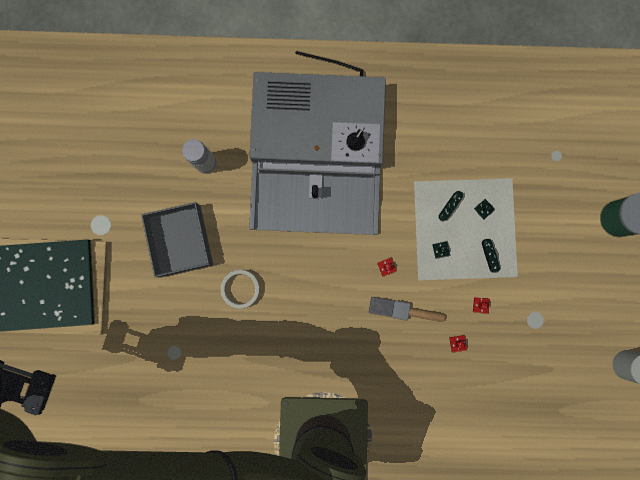

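Four green parts wait on the paper, in the scene view: bars at (188,430) and (275,413), stems at (234,376) and (247,458). The three red look-alikes lie off the paper at (254,308), (127,338) and (144,385) and stay put. The selector therefore has to go to 4 clicks. Next I enlarge the unit and the paper.

Run:
```python
from h import *
p,T=cam('top'); I=p['img']
a=cv2.resize(I[60:245,235:400],None,fx=3.2,fy=3.2,interpolation=cv2.INTER_CUBIC)
b=cv2.resize(I[170:290,405:525],None,fx=4.5,fy=4.5,interpolation=cv2.INTER_CUBIC)
cv2.imwrite('pics/c1.png',a);cv2.imwrite('pics/c2.png',b)
p2,T2=cam('scene')
cv2.imwrite('pics/c3.png',cv2.resize(p2['img'][280:360,350:450],None,fx=7,fy=7,interpolation=cv2.INTER_CUBIC))
# corners
for uv,z in [((250,158),.072),((381,162),.072),((254,72),.072),((385,76),.072),((250,230),.018),((379,234),.018)]:
    print(uv,unproj(p,T,uv,z).round(4))
```

```text
(250, 158) [0.6575 0.185  0.072 ]
(381, 162) [ 0.6567 -0.1185  0.072 ]
(254, 72) [0.8607 0.1826 0.072 ]
(385, 76) [ 0.8602 -0.1236  0.072 ]
(250, 230) [0.495  0.1858 0.018 ]
(379, 234) [ 0.4938 -0.1221  0.018 ]
```

View pics/c1.png

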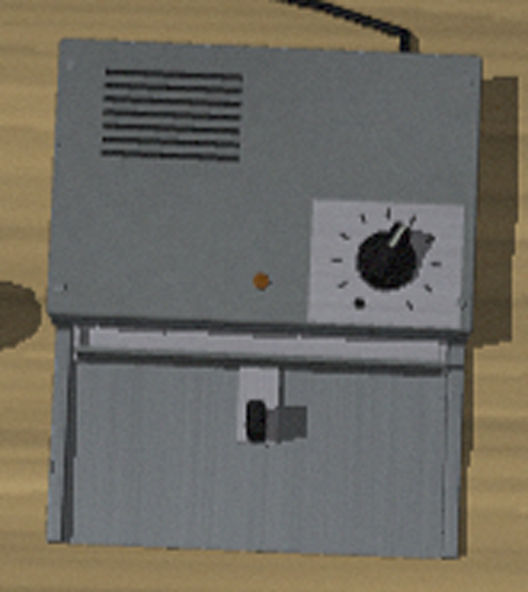

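View pics/c2.png

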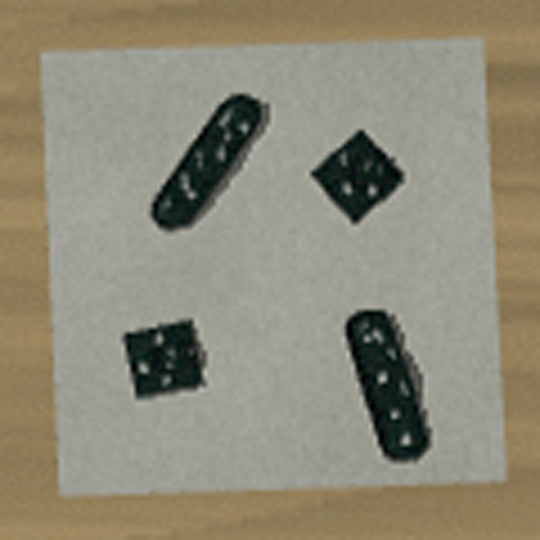

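View pics/c3.png

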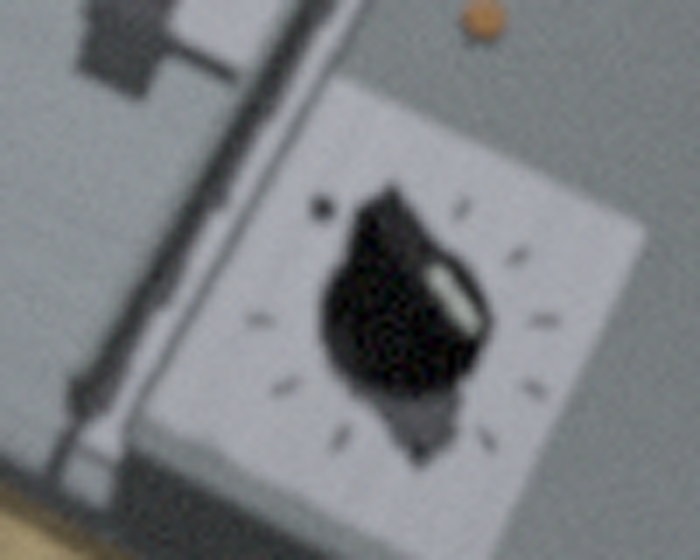

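```bash
cat >> h.py <<'E'
def plan(x,y,z,yaw=None):
    s=r.get_state(); Rt=R.from_quat(s['eef_rot']); d=Rt.inv().apply(np.array([x,y,z])-s['tool_pos'])
    yt=Rt.apply([0,1,0]); cur=np.degrees(np.arctan2(yt[1],yt[0]))
    w=[0,0,0]
    if yaw is not None:
        # target: tool z straight down, y along yaw
        dy=(yaw-cur+90)%180-90; a=np.radians(cur+dy)
        Y=np.array([np.cos(a),np.sin(a),0]);Z=np.array([0,0,-1.]);X=np.cross(Y,Z)
        w=np.degrees((Rt.inv()*R.from_matrix(np.c_[X,Y,Z])).as_rotvec())
    print('plan',np.round([x,y,z],4),np.round(d,4).tolist(),np.round(w,2).tolist(),'curyaw',round(cur,2))
E
python3 - <<'E'
from h import *
plan(.585,.036,.2,89.5)
p,T=cam('top'); I=p['img']; 
h=cv2.cvtColor(I,cv2.COLOR_BGR2GRAY)
m=np.zeros_like(h); m[180:280,415:515]=(h[180:280,415:515]<75)*255
n,l,s,c=cv2.connectedComponentsWithStats(m)
for i in range(1,n):
    if s[i,4]<60: continue
    pts=np.argwhere(l==i)[:,::-1]
    wp=np.array([unproj(p,T,q,.018)[:2] for q in pts]).astype(np.float32)
    rc=cv2.minAreaRect(wp); print(s[i,4],c[i].round(),np.round(rc[0],4),np.round(rc[1],4),round(rc[2],1))
p,T=cam('wrist'); print(np.round(p['tool_from_camera'],3).tolist())
E
```

```text
plan [0.585 0.036 0.2  ] [-0.5502, -0.4228, 0.0387] [0.01, -0.0, -16.16] curyaw 73.34
299 [451. 206.] [ 0.5665 -0.2924] [0.0244 0.0834] 55.6
211 [484. 209.] [ 0.5619 -0.3725] [0.0354 0.036 ] 45.9
331 [490. 255.] [ 0.4509 -0.3895] [0.0816 0.0269] 17.3
208 [441. 249.] [ 0.4615 -0.2709] [0.0346 0.0366] 12.8
[[-0.001, -0.951, -0.309, 0.08], [1.0, -0.001, -0.0, 0.0], [-0.0, -0.309, 0.951, -0.147], [0.0, 0.0, 0.0, 1.0]]
```

Request:
{"name": "carry_out", "arguments": {"commands": [[-0.05,-0.038,0.0,0,0,-1.5],[-0.09,-0.07,0.0,0,0,-3],[-0.13,-0.1,0.0,0,0,-5],[-0.17,-0.13,0.0,0,0,-6],[-0.21,-0.16,0.0,0,0,-8],[-0.25,-0.19,0,0,0,-9],[-0.29,-0.22,0,0,0,-10],[-0.33,-0.25,0,0,0,-11],[-0.37,-0.28,0,0,0,-12],[-0.41,-0.31,0,0,0,-14],[-0.45,-0.345,0,0,0,-15],[-0.48,-0.37,0,0,0,-16.2]], "fingers": 0, "grip_force": 30}}

```text
clock: 2.6
tool_pos: [0.5306, 0.11, 0.2389]
eef_rot: [0.004, 1.0, 0.0, 0.0]
contact_force: [1.0, -0.6, 0.3]
opening: 1.001
```

Run:
```python
from h import *
st();plan(.585,.036,.2,89.5)
p,T=cam('wrist'); cv2.imwrite('pics/w1.png',p['img'])
for l in ['tray_pull','mouth','tray_floor','dial_grip']:
    print(l,[(np.round(d['xyz'],4).tolist(),round(d['p'],2),proj(p,T,d['xyz']).round().tolist()) for d in r.spot_point(p,l)])
```

```text
t 2.6 pos [0.5306 0.11   0.2389] rotvec? q [3.7e-03 1.0e+00 2.0e-04 3.0e-04] F [ 1.  -0.6  0.3] open 1.001 q7 [-0.07  0.59 -0.35  1.81  0.27  0.78  1.  ]
plan [0.585 0.036 0.2  ] [-0.0549, -0.0736, 0.0389] [0.02, 0.03, 0.08] curyaw 89.58
tray_pull [([0.5905, 0.0385, 0.0472], 0.97, [248.0, 270.0])]
mouth []
tray_floor []
dial_grip [([0.4667, 0.3557, 0.0028], 0.45, [553.0, 141.0])]
```

View pics/w1.png

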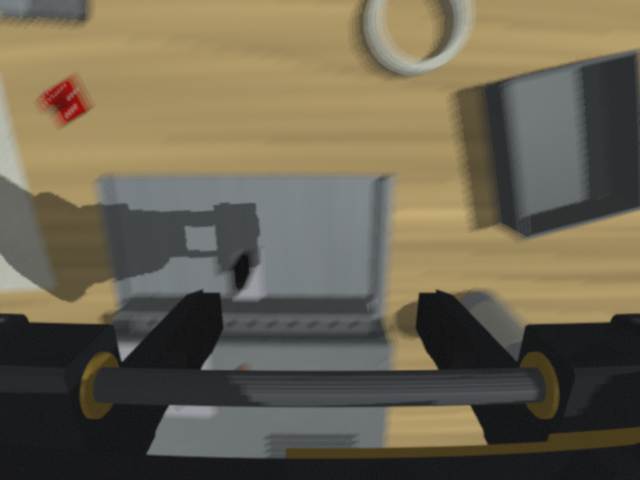

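The pull stands at (242,270) in the wrist view, as the network reports. Next I go above it, then down.

Request:
{"name": "carry_out", "arguments": {"commands": [[-0.03,-0.036,0.02,0,0,0],[-0.059,-0.071,0.04,0,0,0],[-0.059,-0.071,0.08,0,0,0],[-0.059,-0.071,0.12,0,0,0],[-0.059,-0.071,0.15,0,0,0],[-0.059,-0.071,0.18,0,0,0],[-0.059,-0.071,0.2,0,0,0],[-0.059,-0.071,0.203,0,0,0],[-0.059,-0.071,0.203,0,0,0]]}}

```text
clock: 3.75
tool_pos: [0.5875, 0.0425, 0.0358]
eef_rot: [0.003, 1.0, 0.0, -0.0]
contact_force: [-1.3, 0.2, 0.7]
opening: 1.003
```

Request:
{"name": "carry_out", "arguments": {"commands": [[0,0,0,0,0,0],[0,0,0,0,0,0],[0,0,0,0,0,0],[0,0,0,0,0,0],[0,0,0,0,0,0],[0,0,0,0,0,0],[0,0,0,0,0,0],[0,0,0,0,0,0]], "fingers": 255, "grip_force": 25}}

```text
clock: 4.55
tool_pos: [0.588, 0.0404, 0.0357]
eef_rot: [0.004, 1.0, 0.0, -0.0]
contact_force: [0.3, 0.2, 1.0]
opening: 0.297
```

Request:
{"name": "carry_out", "arguments": {"commands": [[0,0,0,0,0,0],[0,0,0,0,0,0],[0,0,0,0,0,0],[0,0,0,0,0,0]]}}

```text
clock: 4.95
tool_pos: [0.5877, 0.0384, 0.0356]
eef_rot: [0.005, 1.0, -0.001, -0.0]
contact_force: [-1.2, -6.3, 1.3]
opening: 0.155
```

Request:
{"name": "carry_out", "arguments": {"commands": [[0.01,0,0,0,0,0],[0.022,0,0,0,0,0],[0.036,0,0,0,0,0],[0.05,0,0,0,0,0],[0.064,0,0,0,0,0],[0.078,0.001,0,0,0,0],[0.092,0.001,0,0,0,0],[0.106,0.001,0,0,0,0],[0.118,0.001,0,0,0,0],[0.126,0.001,0,0,0,0],[0.129,0.001,0,0,0,0],[0.129,0.001,0,0,0,0]]}}

```text
clock: 6.15
tool_pos: [0.4671, 0.0415, 0.0363]
eef_rot: [0.007, 1.0, 0.0, 0.007]
contact_force: [13.2, -8.0, -4.4]
opening: 0.156
```

Request:
{"name": "carry_out", "arguments": {"commands": [[0,0,0,0,0,0],[0,0,0,0,0,0],[0,0,0,0,0,0],[0,0,0,0,0,0],[0,0,-0.03,0,0,0],[0,0,-0.07,0,0,0],[0.02,0,-0.12,0,0,0],[0.04,0,-0.17,0,0,0],[0.04,0,-0.21,0,0,0],[0.04,0,-0.22,0,0,0],[0.04,0,-0.22,0,0,0]], "fingers": 0}}

```text
clock: 7.25
tool_pos: [0.4198, 0.043, 0.257]
eef_rot: [0.004, 1.0, 0.0, 0.002]
contact_force: [0.7, -0.3, -0.0]
opening: 1.001
```

Run:
```python
from h import *
st()
for n in ['wrist','top']:
  p,T=cam(n); cv2.imwrite(f'pics/{n}2.png',p['img'])
  if n=='top': cv2.imwrite('pics/top2.png',cv2.resize(p['img'][60:290,235:525],None,fx=2.6,fy=2.6,interpolation=cv2.INTER_CUBIC))
  for l in ['tray_pull','mouth','tray_floor','foot_mid','dial_grip']:
    print(l,[(np.round(d['xyz'],4).tolist(),round(d['p'],2),proj(p,T,d['xyz']).round().tolist()) for d in r.spot_point(p,l)])
```

```text
t 7.25 pos [0.4198 0.043  0.257 ] rotvec? q [4.1e-03 1.0e+00 4.0e-04 2.1e-03] F [ 0.7 -0.3 -0. ] open 1.001 q7 [ 0.06  0.42 -0.4   2.12  0.26  0.65  1.05]
tray_pull [([0.4714, 0.0418, 0.0439], 0.76, [318.0, 253.0])]
mouth [([0.3148, -0.1905, -0.002], 0.42, [101.0, 103.0])]
tray_floor [([0.5839, 0.0352, 0.0127], 0.84, [314.0, 330.0])]
foot_mid [([0.5801, -0.0173, 0.017], 0.62, [270.0, 330.0])]
dial_grip [([0.7062, -0.0566, 0.0978], 0.93, [234.0, 462.0]), ([0.3142, -0.1911, -0.0005], 0.69, [99.0, 103.0])]
tray_pull [([0.4485, -0.3902, 0.0119], 0.28, [490.0, 256.0])]
mouth [([0.4599, -0.2709, 0.0191], 0.7, [441.0, 250.0]), ([0.6584, 0.0379, 0.008], 0.66, [314.0, 165.0])]
tray_floor [([0.5862, 0.0393, 0.0143], 0.6, [313.0, 194.0])]
foot_mid [([0.5811, -0.015, 0.015], 0.55, [335.0, 197.0])]
dial_grip [([0.7074, -0.0561, 0.1011], 0.79, [355.0, 137.0])]
```

View pics/wrist2.png

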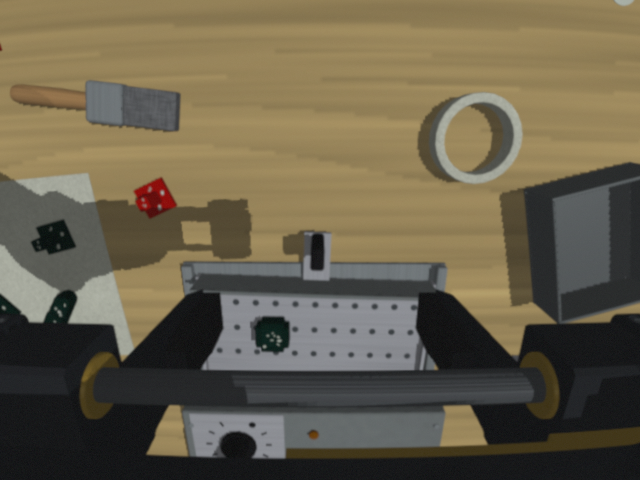

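View pics/top2.png

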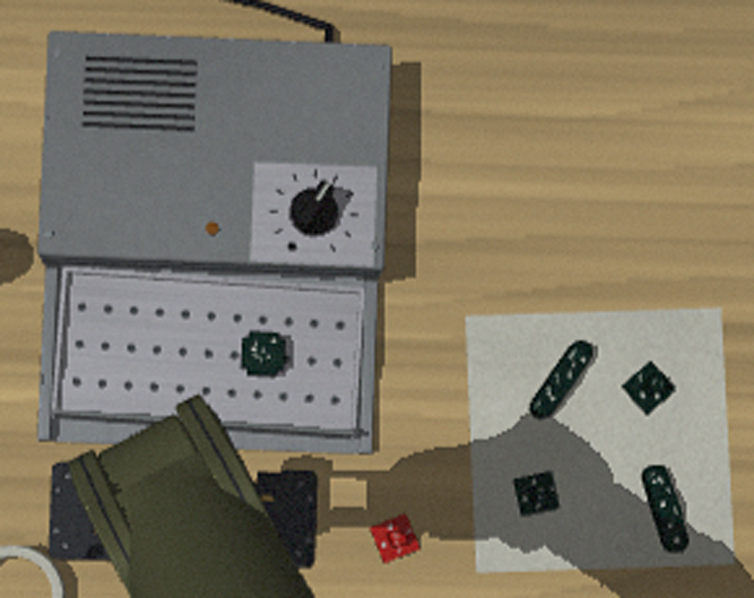

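The tray is out at about -72 mm and the foot lies in it at (270,333) in the wrist view. There is room to work without pulling it further.

Run:
```python
from h import *
p,T=cam('wrist'); I=p['img'];h=cv2.cvtColor(I,cv2.COLOR_BGR2GRAY)
def seg(p,T,box,z,th=75):
    x0,y0,x1,y1=box; h=cv2.cvtColor(p['img'],cv2.COLOR_BGR2GRAY)
    m=np.zeros_like(h); m[y0:y1,x0:x1]=(h[y0:y1,x0:x1]<th)*255
    m=cv2.morphologyEx(m,cv2.MORPH_CLOSE,np.ones((5,5)))
    n,l,s,c=cv2.connectedComponentsWithStats(m)
    for i in range(1,n):
        if s[i,4]<60: continue
        pts=np.argwhere(l==i)[:,::-1]
        rc=cv2.minAreaRect(np.array([unproj(p,T,q,z)[:2] for q in pts]).astype(np.float32))
        print(s[i,4],c[i].round(),np.round(rc[0],4),np.round(rc[1],4),round(rc[2],1))
seg(p,T,(235,305,310,365),.029)
for uv in [(184,264),(444,264)]: print(unproj(p,T,uv,.052).round(4))
p,T=cam('top'); seg(p,T,(322,180,352,210),.029)
plan(.582,-.016,.2,88.5)
```

```text
1188 [272. 337.] [ 0.5805 -0.0118] [0.0518 0.0504] 86.2
[ 0.4766 -0.0979  0.052 ]
[0.4789 0.1724 0.052 ]
291 [336. 195.] [ 0.5821 -0.018 ] [0.0475 0.0475] 50.6
plan [ 0.582 -0.016  0.2  ] [-0.1635, -0.0575, 0.0556] [0.01, -0.01, 1.04] curyaw 89.54
```

Request:
{"name": "carry_out", "arguments": {"commands": [[-0.04,-0.015,0.02,0,0,0],[-0.08,-0.03,0.04,0,0,0],[-0.12,-0.045,0.06,0,0,1],[-0.15,-0.058,0.09,0,0,1],[-0.162,-0.058,0.13,0,0,1],[-0.162,-0.058,0.17,0,0,1],[-0.162,-0.058,0.2,0,0,1],[-0.162,-0.058,0.225,0,0,1],[-0.162,-0.058,0.24,0,0,1],[-0.162,-0.058,0.243,0,0,1],[-0.162,-0.058,0.243,0,0,1]]}}

```text
clock: 9.05
tool_pos: [0.5808, -0.0165, 0.0129]
eef_rot: [0.013, 1.0, 0.0, 0.0]
contact_force: [0.9, -0.2, 0.8]
opening: 0.998
```

Request:
{"name": "carry_out", "arguments": {"commands": [[0,0,0,0,0,0],[0,0,0,0,0,0],[0,0,0,0,0,0],[0,0,0,0,0,0],[0,0,0,0,0,0],[0,0,0,0,0,0],[0,0,0,0,0,0],[0,0,0,0,0,0]], "fingers": 255, "grip_force": 25}}

```text
clock: 9.85
tool_pos: [0.5806, -0.0165, 0.0128]
eef_rot: [0.013, 1.0, 0.0, 0.0]
contact_force: [-0.5, -0.5, 1.7]
opening: 0.451
```

Request:
{"name": "carry_out", "arguments": {"commands": [[0,0,-0.01,0,0,0],[0,0,-0.03,0,0,0],[0,0,-0.06,0,0,0],[0,0,-0.1,0,0,0],[0,0,-0.13,0,0,0],[0,0,-0.15,0,0,0],[0,0,-0.15,0,0,0]]}}

```text
clock: 10.55
tool_pos: [0.5824, -0.0165, 0.1661]
eef_rot: [0.013, 1.0, 0.0, 0.003]
contact_force: [-0.3, -0.3, 0.1]
opening: 0.455
```

Run:
```python
from h import *
st();plan(.466,.356,.163,102);plan(.466,.356,.022,102)
p,T=cam('scene'); cv2.imwrite('pics/s3.png',p['img'])
p,T=cam('top')
for uv,z in [((143,214),.055),((196,203),.055),((213,266),.055),((157,277),.055)]: print(unproj(p,T,uv,z).round(4))
```

```text
t 10.55 pos [ 0.5824 -0.0165  0.1661] rotvec? q [1.290e-02 9.999e-01 2.000e-04 3.100e-03] F [-0.3 -0.3  0.1] open 0.455 q7 [ 0.14  0.74 -0.33  1.77  0.35  0.69  1.16]
plan [0.466 0.356 0.163] [0.126, 0.3693, 0.0025] [-0.01, 0.36, -13.48] curyaw 88.52
plan [0.466 0.356 0.022] [0.1269, 0.3693, 0.1434] [-0.01, 0.36, -13.48] curyaw 88.52
[0.5224 0.4307 0.055 ]
[0.5515 0.309  0.055 ]
[0.406  0.2638 0.055 ]
[0.3772 0.3917 0.055 ]
```

View pics/s3.png

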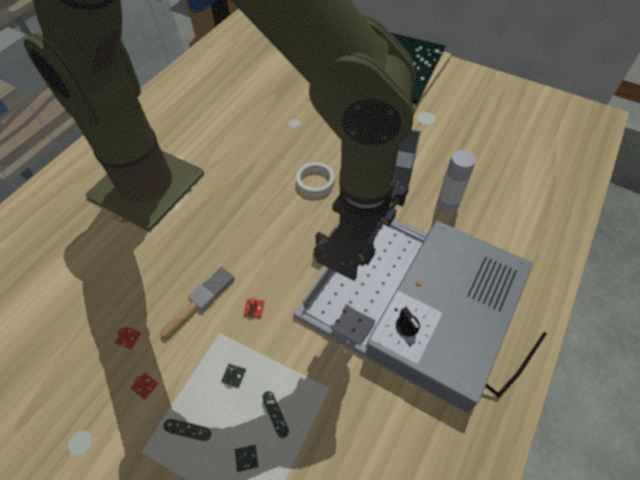

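Request:
{"name": "carry_out", "arguments": {"commands": [[0.013,0.037,0,0,0,-2],[0.025,0.073,0,0,0,-4],[0.038,0.11,0,0,0,-6],[0.05,0.147,0,0,0,-8],[0.063,0.183,0,0,0,-10],[0.075,0.22,0,0,0,-12],[0.088,0.256,0,0,0,-14],[0.1,0.293,0,0,0,-16],[0.113,0.33,0,0,0,-18],[0.126,0.365,0,0,0,-18],[0.126,0.365,0.01,0,0,-18],[0.126,0.365,0.03,0,0,-18]]}}

```text
clock: 11.85
tool_pos: [0.4631, 0.353, 0.1319]
eef_rot: [-0.145, 0.989, 0.0, 0.0]
contact_force: [0.3, -0.8, -0.8]
opening: 0.454
```

Run:
```python
from h import *
st();plan(.465,.352,.02,106.5)
```

```text
t 11.85 pos [0.4631 0.353  0.1319] rotvec? q [-1.453e-01  9.894e-01  4.000e-04  1.000e-04] F [ 0.3 -0.8 -0.8] open 0.454 q7 [-0.55  0.79 -0.32  1.79  0.39  0.63  0.77]
plan [0.465 0.352 0.02 ] [-0.0015, -0.0016, 0.1119] [0.04, 0.01, 0.21] curyaw 106.71
```

Now down into the bin, open partly, and up.

Request:
{"name": "carry_out", "arguments": {"commands": [[0,0,0.04,0,0,0],[0,0,0.075,0,0,0],[0,0,0.1,0,0,0],[0,0,0.112,0,0,0],[0,0,0.112,0,0,0],[0,0,0.112,0,0,0]]}}

```text
clock: 12.45
tool_pos: [0.4641, 0.3515, 0.021]
eef_rot: [-0.144, 0.99, 0.0, 0.0]
contact_force: [0.1, 0.3, 0.3]
opening: 0.451
```

Request:
{"name": "carry_out", "arguments": {"commands": [[0,0,0,0,0,0],[0,0,0,0,0,0],[0,0,0,0,0,0],[0,0,0,0,0,0],[0,0,-0.03,0,0,0],[0,0,-0.08,0,0,0],[0,0,-0.13,0,0,0],[0,0,-0.18,0,0,0],[0,0,-0.2,0,0,0],[0,0,-0.2,0,0,0]], "fingers": 80}}

```text
clock: 13.45
tool_pos: [0.4654, 0.353, 0.2246]
eef_rot: [-0.144, 0.99, 0.002, 0.003]
contact_force: [-0.0, -0.2, -0.2]
opening: 0.689
```

Run:
```python
from h import *
st();plan(.46,-.20,.22,89)
p,T=cam('top'); cv2.imwrite('pics/top4.png',p['img'])
for l in ['foot_mid','bin_in']:
    print(l,[(np.round(d['xyz'],4).tolist(),round(d['p'],2),proj(p,T,d['xyz']).round().tolist()) for d in r.spot_point(p,l)])
```

```text
t 13.45 pos [0.4654 0.353  0.2246] rotvec? q [-0.1436  0.9896  0.0021  0.0032] F [-0.  -0.2 -0.2] open 0.689 q7 [-0.5   0.67 -0.39  1.71  0.33  0.82  0.82]
plan [ 0.46 -0.2   0.22] [0.1624, -0.5287, 0.0018] [0.24, 0.37, 17.52] curyaw 106.52
foot_mid [([0.4631, 0.3522, 0.0125], 0.66, [180.0, 242.0])]
bin_in [([0.4667, 0.3526, 0.0046], 0.72, [181.0, 240.0])]
```

View pics/top4.png

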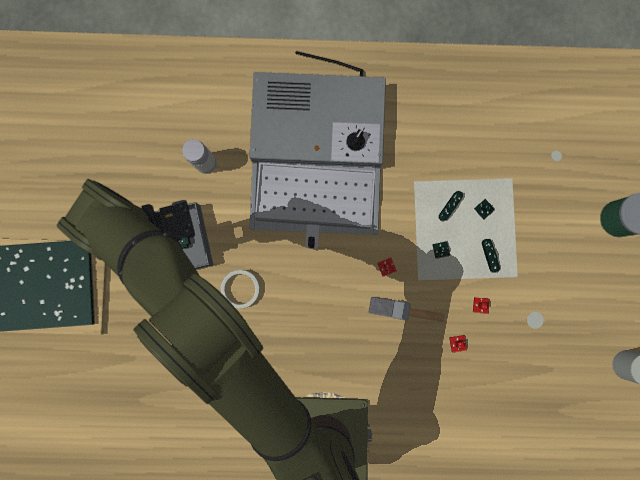

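The foot is in the bin, visible at about (187,240). Next I look at the paper from the wrist.

Request:
{"name": "carry_out", "arguments": {"commands": [[0.02,-0.045,0,0,0,1],[0.04,-0.09,-0.01,0,0,2],[0.06,-0.135,-0.02,0,0,4],[0.08,-0.18,-0.03,0,0,6],[0.1,-0.225,-0.04,0,0,8],[0.12,-0.27,-0.05,0,0,10],[0.14,-0.315,-0.055,0,0,12],[0.16,-0.36,-0.055,0,0,14],[0.18,-0.405,-0.055,0,0,16],[0.2,-0.45,-0.055,0,0,17.5],[0.22,-0.495,-0.055,0,0,17.5],[0.236,-0.54,-0.055,0,0,17.5]], "fingers": 0}}

```text
clock: 14.8
tool_pos: [0.3893, -0.235, 0.2742]
eef_rot: [0.009, 1.0, 0.001, -0.002]
contact_force: [0.4, 0.3, 0.2]
opening: 0.998
```

Run:
```python
from h import *
st();plan(.38,-.33,.28,89)
```

```text
t 14.8 pos [ 0.3893 -0.235   0.2742] rotvec? q [ 8.6e-03  1.0e+00  8.0e-04 -1.8e-03] F [0.4 0.3 0.2] open 0.998 q7 [ 0.69  0.43 -0.37  2.    0.22  0.75  1.75]
plan [ 0.38 -0.33  0.28] [0.0077, -0.0951, -0.006] [0.09, -0.21, 0.02] curyaw 89.01
```

Request:
{"name": "carry_out", "arguments": {"commands": [[0.004,-0.04,0,0,0,0],[0.008,-0.08,0,0,0,0],[0.008,-0.095,0,0,0,0],[0.008,-0.095,0,0,0,0],[0.008,-0.095,0,0,0,0]]}}

```text
clock: 15.3
tool_pos: [0.3818, -0.3261, 0.2748]
eef_rot: [0.008, 1.0, 0.001, -0.001]
contact_force: [-0.1, 0.5, 0.0]
opening: 1.002
```

Run:
```python
from h import *
st()
p,T=cam('wrist'); cv2.imwrite('pics/w5.png',p['img']); 
h=cv2.cvtColor(p['img'],cv2.COLOR_BGR2GRAY); cv2.imwrite('pics/w5m.png',(h<75)*255)
for l in ['bar_a_mid','stem_a_mid']:
    print(l,[(np.round(d['xyz'],4).tolist(),round(d['p'],2),proj(p,T,d['xyz']).round().tolist()) for d in r.spot_point(p,l)])
```

```text
t 15.3 pos [ 0.3818 -0.3261  0.2748] rotvec? q [ 7.5e-03  1.0e+00  1.3e-03 -7.0e-04] F [-0.1  0.5  0. ] open 1.002 q7 [ 0.85  0.5  -0.36  1.88  0.23  0.81  1.93]
bar_a_mid [([0.4537, -0.3903, 0.0103], 0.91, [266.0, 257.0])]
stem_a_mid [([0.4153, -0.1412, 0.0178], 0.92, [478.0, 224.0]), ([0.4619, -0.2734, 0.0212], 0.91, [364.0, 265.0]), ([0.3292, -0.3684, 0.0181], 0.74, [278.0, 151.0]), ([0.2388, -0.313, 0.0132], 0.64, [329.0, 60.0])][ WARN:0@2.893] global loadsave.cpp:1063 imwrite_ Unsupported depth image for selected encoder is fallbacked to CV_8U.
```

View pics/w5.png

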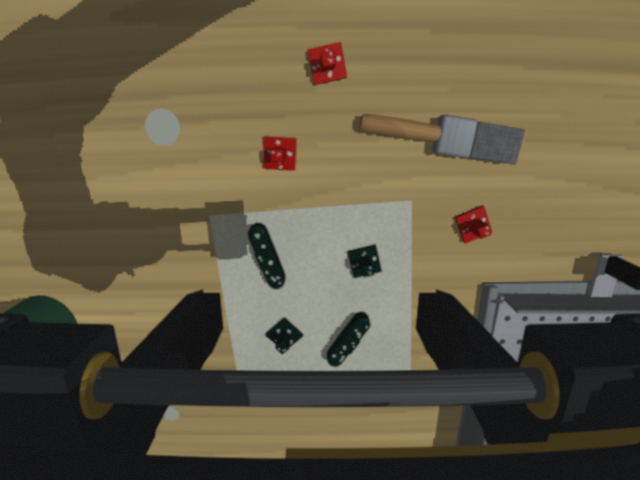

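Wrist view: bars at (267,256) and (349,339), stems at (365,262) and (284,335), all green and on the paper. The red ones at (280,153), (327,63) and (474,224) are not wanted. I fit model silhouettes for precise poses.

```bash
cat >> h.py <<'E'
from scipy.optimize import minimize
def box(a,b,z0,z1): return np.array([[sx*a/2,sy*b/2,z] for sx in(-1,1) for sy in(-1,1) for z in(z0,z1)])
def cap(L,w,z0,z1):
    t=np.linspace(0,2*np.pi,40); return np.array([[np.cos(u)*w/2+np.sign(np.cos(u))*(L-w)/2,np.sin(u)*w/2,z] for u in t for z in(z0,z1)])
MODEL={'bar':[cap(.084,.022,0,.02)],'stem':[box(.036,.036,0,.007),box(.014,.014,0,.036)],'foot':[box(.04,.04,0,.02)]}
def fit(p,T,kind,x,y,yaw,zb=0.,th=75,win=90,show=None):
    h=cv2.cvtColor(p['img'],cv2.COLOR_BGR2GRAY); c=proj(p,T,[x,y,zb+.015])
    S=4
    x0,y0=np.maximum((c-win/2).astype(int),0); sub=h[y0:y0+win,x0:x0+win]
    m=(sub<th).astype(np.uint8)*255; m=cv2.morphologyEx(m,cv2.MORPH_CLOSE,np.ones((5,5)))
    n,l,s,cc=cv2.connectedComponentsWithStats(m); d=[np.hypot(*(cc[i]+[x0,y0]-c))+(1e3 if s[i,4]<50 else 0) for i in range(1,n)]
    m=(l==1+int(np.argmin(d))).astype(np.uint8); M=cv2.GaussianBlur(cv2.resize(m*255,None,fx=S,fy=S,interpolation=cv2.INTER_LINEAR).astype(np.float32)/255,(0,0),3)
    def ren(q):
        ca,sa=np.cos(q[2]),np.sin(q[2]); im=np.zeros(M.shape,np.float32)
        for part in MODEL[kind]:
            P=[proj(p,T,[q[0]+ca*a-sa*b,q[1]+sa*a+ca*b,zb+z]) for a,b,z in part]
            P=((np.array(P)-[x0,y0]+.5)*S*8).astype(np.int32); cv2.fillConvexPoly(im,cv2.convexHull(P),1,cv2.LINE_8,3)
        return im
    f=lambda v: float(((cv2.GaussianBlur(ren([x+v[0]*.01,y+v[1]*.01,np.radians(yaw)+v[2]*.2]),(0,0),3)-M)**2).sum())/M.sum()
    best=None
    for i in [0]:
        o=minimize(f,[0,0,0],method='Nelder-Mead',options=dict(initial_simplex=[[0,0,0],[.6,0,0],[0,.6,0],[0,0,.6]],maxiter=120)); best=o
    v=best.x; res=(x+v[0]*.01,y+v[1]*.01,yaw+np.degrees(v[2]*.2)); print(kind,np.round(res,4),'err',round(best.fun,3),'area',int(m.sum())); return res
E
cat > m5.py <<'E'
from h import *
P=[('bar',.567,-.292,-34),('bar',.452,-.39,17),('stem',.461,-.272,13),('stem',.561,-.372,46)]
for n in ['wrist','top']:
    p,T=cam(n)
    for k in P: fit(p,T,*k,win=90 if n=='wrist' else 50)
E
python3 m5.py
```

```text
bar [  0.5696  -0.2922 -33.4675] err 0.054 area 1158
bar [ 0.4528 -0.3901 17.9575] err 0.035 area 1340
stem [ 0.4636 -0.2721 13.576 ] err 0.035 area 819
stem [ 0.5651 -0.375  42.2199] err 0.055 area 705
bar [  0.568   -0.2935 -33.4911] err 0.011 area 327
bar [ 0.4472 -0.3927 19.0851] err 0.541 area 898
stem [ 0.4625 -0.2733 13.8721] err 0.01 area 224
stem [ 0.5641 -0.3766 48.5145] err 0.029 area 221
```

Run:
```python
from h import *
plan(.4525,-.3905,.1,108);plan(.4525,-.3905,.004,108)
p,T=cam('top'); cv2.imwrite('pics/tray5.png',cv2.resize(p['img'][150:255,240:395],None,fx=5,fy=5,interpolation=cv2.INTER_CUBIC))
for l in ['tray_pull','tray_floor']:
    print(l,[(np.round(d['xyz'],4).tolist(),round(d['p'],2),proj(p,T,d['xyz']).round().tolist()) for d in r.spot_point(p,l)])
```

```text
plan [ 0.4525 -0.3905  0.1   ] [-0.0712, -0.063, 0.1757] [0.03, 0.0, -18.81] curyaw 89.19
plan [ 0.4525 -0.3905  0.004 ] [-0.0712, -0.063, 0.2717] [0.03, 0.0, -18.81] curyaw 89.19
tray_pull [([0.4686, 0.0405, 0.0522], 0.6, [310.0, 242.0]), ([0.5851, 0.0363, 0.0144], 0.22, [314.0, 194.0])]
tray_floor [([0.5855, 0.0351, 0.0125], 0.9, [314.0, 194.0])]
```

View pics/tray5.png

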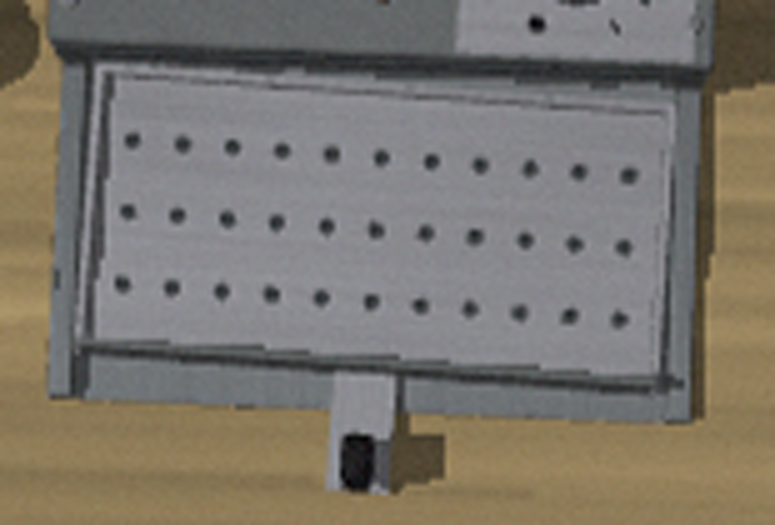

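Request:
{"name": "carry_out", "arguments": {"commands": [[-0.024,-0.021,0.03,0,0,-6],[-0.048,-0.042,0.06,0,0,-12],[-0.071,-0.063,0.1,0,0,-18.8],[-0.071,-0.063,0.14,0,0,-18.8],[-0.071,-0.063,0.18,0,0,-18.8],[-0.071,-0.063,0.22,0,0,-18.8],[-0.071,-0.063,0.25,0,0,-18.8],[-0.071,-0.063,0.265,0,0,-18.8],[-0.071,-0.063,0.271,0,0,-18.8],[-0.071,-0.063,0.271,0,0,-18.8]]}}

```text
clock: 16.7
tool_pos: [0.452, -0.3924, 0.0049]
eef_rot: [-0.155, 0.988, -0.0, 0.0]
contact_force: [-0.3, -0.1, 0.9]
opening: 0.999
```

Request:
{"name": "carry_out", "arguments": {"commands": [[0,0,0,0,0,0],[0,0,0,0,0,0],[0,0,0,0,0,0],[0,0,0,0,0,0],[0,0,0,0,0,0],[0,0,0,0,0,0],[0,0,0,0,0,0],[0,0,0,0,0,0],[0,0,0,0,0,0],[0,0,0,0,0,0],[0,0,0,0,0,0],[0,0,0,0,0,0]], "fingers": 255, "grip_force": 25}}

```text
clock: 17.9
tool_pos: [0.4517, -0.3924, 0.0046]
eef_rot: [-0.155, 0.988, 0.0, 0.0]
contact_force: [-0.2, 0.6, -0.1]
opening: 0.246
```

Request:
{"name": "carry_out", "arguments": {"commands": [[0,0,-0.01,0,0,0],[0,0,-0.03,0,0,0],[0,0,-0.06,0,0,0],[0,0,-0.1,0,0,0],[0,0,-0.13,0,0,0],[0,0,-0.15,0,0,0],[0,0,-0.15,0,0,0]]}}

```text
clock: 18.6
tool_pos: [0.4534, -0.3935, 0.1583]
eef_rot: [-0.155, 0.988, -0.002, 0.002]
contact_force: [0.8, 0.9, -1.5]
opening: 0.249
```

Run:
```python
from h import *
st();plan(.584,.0035,.155,87.5)
```

```text
t 18.6 pos [ 0.4534 -0.3935  0.1583] rotvec? q [-0.1549  0.9879 -0.0023  0.0023] F [ 0.8  0.9 -1.5] open 0.249 q7 [ 0.85  0.78 -0.38  1.72  0.41  0.72  2.15]
plan [0.584  0.0035 0.155 ] [-0.2458, 0.338, 0.0025] [-0.26, 0.28, 20.32] curyaw 107.82
```

Request:
{"name": "carry_out", "arguments": {"commands": [[-0.027,0.037,0,0,0,2],[-0.055,0.075,0,0,0,4],[-0.082,0.113,0,0,0,6],[-0.109,0.15,0,0,0,8],[-0.137,0.188,0,0,0,11],[-0.164,0.225,0,0,0,14],[-0.191,0.263,0,0,0,17],[-0.219,0.3,0,0,0,20],[-0.246,0.338,0,0,0,20.3],[-0.246,0.338,0,0,0,20.3],[-0.246,0.338,0,0,0,20.3]]}}

```text
clock: 19.7
tool_pos: [0.5817, 0.0063, 0.1538]
eef_rot: [0.02, 1.0, -0.0, -0.001]
contact_force: [-0.3, -0.7, -0.7]
opening: 0.251
```

Run:
```python
from h import *
st();plan(.584,.0035,.0145,87.5)
p,T=cam('wrist'); cv2.imwrite('pics/w6.png',p['img'])
```

```text
t 19.7 pos [0.5817 0.0063 0.1538] rotvec? q [ 1.980e-02  9.998e-01 -0.000e+00 -8.000e-04] F [-0.3 -0.7 -0.7] open 0.251 q7 [ 0.02  0.75 -0.19  1.78  0.22  0.64  1.24]
plan [0.584  0.0035 0.0145] [-0.0026, -0.0027, 0.1393] [-0.0, -0.1, 0.24] curyaw 87.74
```

View pics/w6.png

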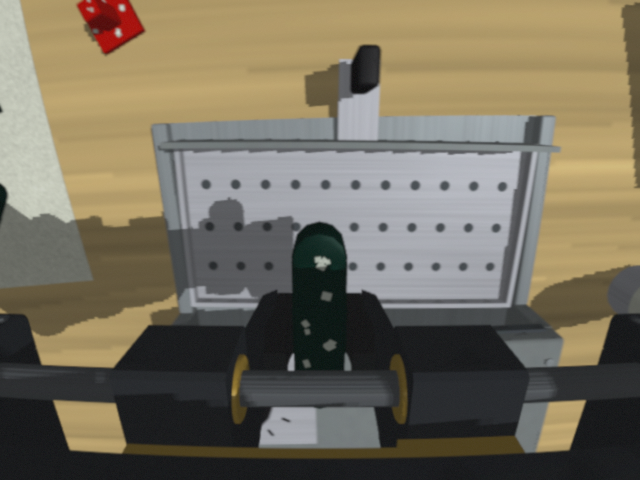

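The bar is held square between the fingers over the tray. I lower it and release.

Request:
{"name": "carry_out", "arguments": {"commands": [[0,-0.001,0.04,0,0,0],[0,-0.001,0.08,0,0,0],[0,-0.001,0.11,0,0,0],[0,-0.001,0.13,0,0,0],[0,-0.001,0.138,0,0,0],[0,-0.001,0.139,0,0,0],[0,-0.001,0.139,0,0,0]]}}

```text
clock: 20.45
tool_pos: [0.5826, 0.0028, 0.0164]
eef_rot: [0.022, 1.0, -0.0, 0.0]
contact_force: [-0.3, -0.5, 0.1]
opening: 0.247
```

Request:
{"name": "carry_out", "arguments": {"commands": [[0,0,0,0,0,0],[0,0,0,0,0,0],[0,0,0,0,0,0],[0,0,0,0,0,0],[0,0,-0.03,0,0,0],[0,0,-0.07,0,0,0],[0,0,-0.12,0,0,0],[0,0,-0.15,0,0,0],[0,0,-0.16,0,0,0]], "fingers": 140}}

```text
clock: 21.35
tool_pos: [0.5842, 0.004, 0.1794]
eef_rot: [0.022, 1.0, 0.0, 0.003]
contact_force: [0.3, 0.2, -0.9]
opening: 0.454
```

Run:
```python
from h import *
st();plan(.4630,-.2727,.17,104);plan(.4630,-.2727,.01,104)
p,T=cam('wrist'); cv2.imwrite('pics/w7.png',p['img'])
p,T=cam('top')
P=[('bar',.567,-.292,-34),('bar',.582,.005,-2.5),('stem',.461,-.272,13),('stem',.561,-.372,46)]
for k in P: fit(p,T,*k,win=50)
```

```text
t 21.35 pos [0.5842 0.004  0.1794] rotvec? q [2.160e-02 9.998e-01 3.000e-04 3.200e-03] F [ 0.3  0.2 -0.9] open 0.454 q7 [ 0.03  0.71 -0.2   1.76  0.21  0.69  1.24]
plan [ 0.463  -0.2727  0.17  ] [0.1092, -0.2816, 0.0085] [-0.01, 0.37, -16.47] curyaw 87.53
plan [ 0.463  -0.2727  0.01  ] [0.1102, -0.2818, 0.1685] [-0.01, 0.37, -16.47] curyaw 87.53
bar [  0.5683  -0.2933 -33.0783] err 0.012 area 330
bar [0.5827 0.0053 1.6219] err 0.811 area 2022
stem [ 0.4623 -0.2733 14.0812] err 0.022 area 215
stem [ 0.563  -0.3759 40.9788] err 0.003 area 243
```

View pics/w7.png

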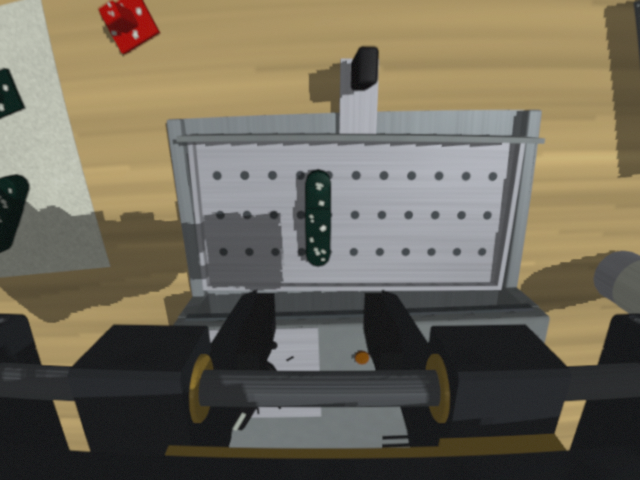

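Request:
{"name": "carry_out", "arguments": {"commands": [[0.014,-0.035,0,0,0,-2],[0.028,-0.07,0,0,0,-4],[0.041,-0.105,0,0,0,-6],[0.055,-0.14,0,0,0,-8],[0.068,-0.175,0,0,0,-10],[0.082,-0.21,0,0,0,-12],[0.096,-0.245,0,0,0,-14],[0.11,-0.282,0,0,0,-16.5],[0.11,-0.282,0.03,0,0,-16.5],[0.11,-0.282,0.06,0,0,-16.5],[0.11,-0.282,0.08,0,0,-16.5],[0.11,-0.282,0.08,0,0,-16.5]]}}

```text
clock: 22.65
tool_pos: [0.4573, -0.2717, 0.0917]
eef_rot: [-0.122, 0.992, 0.002, -0.004]
contact_force: [-0.2, 0.2, 0.1]
opening: 0.449
```

Run:
```python
from h import *
st();plan(.4630,-.2727,.0105,104)
```

```text
t 22.65 pos [ 0.4573 -0.2717  0.0917] rotvec? q [-0.1225  0.9925  0.0025 -0.0036] F [-0.2  0.2  0.1] open 0.449 q7 [ 0.6   0.81 -0.26  1.95  0.44  0.44  1.84]
plan [ 0.463  -0.2727  0.0105] [-0.0059, -0.0028, 0.0811] [0.33, -0.38, 0.07] curyaw 104.07
```

Request:
{"name": "carry_out", "arguments": {"commands": [[0,0,0.02,0,0,0],[0,0,0.05,0,0,0],[0,0,0.075,0,0,0],[0,0,0.085,0,0,0],[0,0,0.088,0,0,0],[0,0,0.088,0,0,0]]}}

```text
clock: 23.25
tool_pos: [0.4605, -0.2732, 0.008]
eef_rot: [-0.122, 0.992, 0.0, 0.0]
contact_force: [0.2, -0.3, 0.7]
opening: 0.453
```

Request:
{"name": "carry_out", "arguments": {"commands": [[0,0,0,0,0,0],[0,0,0,0,0,0],[0,0,0,0,0,0],[0,0,0,0,0,0],[0,0,0,0,0,0],[0,0,0,0,0,0],[0,0,0,0,0,0]], "fingers": 255, "grip_force": 25}}

```text
clock: 23.95
tool_pos: [0.4605, -0.2734, 0.0083]
eef_rot: [-0.122, 0.993, -0.0, 0.0]
contact_force: [-0.4, -0.6, 6.0]
opening: 0.155
```

Request:
{"name": "carry_out", "arguments": {"commands": [[0,0,-0.01,0,0,0],[0,0,-0.03,0,0,0],[0,0,-0.06,0,0,0],[0,0,-0.1,0,0,0],[0,0,-0.13,0,0,0],[0,0,-0.15,0,0,0],[0,0,-0.15,0,0,0]]}}

```text
clock: 24.65
tool_pos: [0.4617, -0.274, 0.1606]
eef_rot: [-0.122, 0.993, -0.002, 0.002]
contact_force: [-0.1, -0.1, -1.2]
opening: 0.154
```

Run:
```python
from h import *
st();plan(.5815,-.0565,.155,87.5)
p,T=cam('wrist'); cv2.imwrite('pics/w8.png',p['img'])
```

```text
t 24.65 pos [ 0.4617 -0.274   0.1606] rotvec? q [-0.122   0.9925 -0.0015  0.0024] F [-0.1 -0.1 -1.2] open 0.154 q7 [ 0.65  0.7  -0.34  1.91  0.39  0.59  1.88]
plan [ 0.5815 -0.0565  0.155 ] [-0.1689, 0.1821, 0.0057] [-0.17, 0.28, 16.51] curyaw 104.01
```

View pics/w8.png

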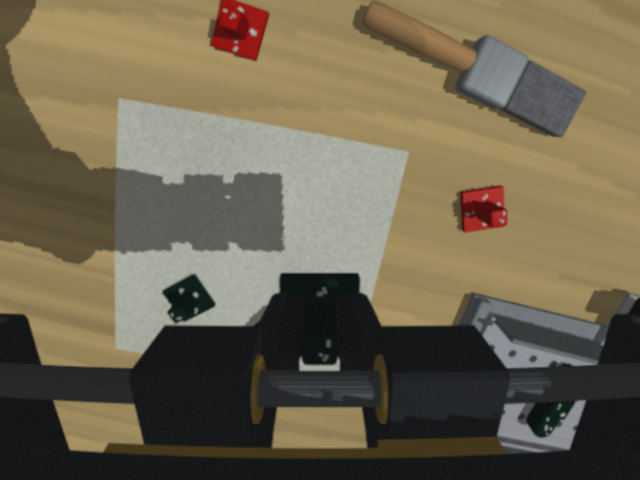

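Request:
{"name": "carry_out", "arguments": {"commands": [[-0.028,0.03,0,0,0,2.5],[-0.056,0.06,0,0,0,5],[-0.085,0.091,0,0,0,8],[-0.113,0.121,0,0,0,11],[-0.141,0.152,0,0,0,14],[-0.169,0.182,0,0,0,16.5],[-0.169,0.182,0.02,0,0,16.5],[-0.169,0.182,0.05,0,0,16.5],[-0.169,0.182,0.08,0,0,16.5],[-0.169,0.182,0.1,0,0,16.5],[-0.169,0.182,0.1,0,0,16.5]]}}

```text
clock: 25.8
tool_pos: [0.5767, -0.0555, 0.0537]
eef_rot: [0.021, 1.0, -0.0, -0.004]
contact_force: [-0.5, -0.5, 0.1]
opening: 0.156
```

Run:
```python
from h import *
st();plan(.5815,-.0565,.019,87.5)
```

```text
t 25.8 pos [ 0.5767 -0.0555  0.0537] rotvec? q [ 2.110e-02  9.998e-01 -2.000e-04 -4.200e-03] F [-0.5 -0.5  0.1] open 0.156 q7 [ 0.1   0.9  -0.15  1.82  0.28  0.44  1.28]
plan [ 0.5815 -0.0565  0.019 ] [-0.0051, -0.0008, 0.0347] [-0.03, -0.48, 0.08] curyaw 87.58
```

Request:
{"name": "carry_out", "arguments": {"commands": [[0,0,0.02,0,0,0],[0,0,0.033,0,0,0],[0,0,0.038,0,0,0],[0,0,0.038,0,0,0],[0,0,0.038,0,0,0]]}}

```text
clock: 26.3
tool_pos: [0.5804, -0.0557, 0.0202]
eef_rot: [0.021, 1.0, 0.0, 0.0]
contact_force: [0.2, 0.2, -1.1]
opening: 0.158
```

Request:
{"name": "carry_out", "arguments": {"commands": [[0,0,0.002,0,0,0],[0,0,0.002,0,0,0],[0,0,0.002,0,0,0]]}}

```text
clock: 26.6
tool_pos: [0.5803, -0.0557, 0.018]
eef_rot: [0.021, 1.0, 0.0, 0.0]
contact_force: [0.1, -0.8, -0.5]
opening: 0.158
```

Request:
{"name": "carry_out", "arguments": {"commands": [[0,0,0,0,0,0],[0,0,0,0,0,0],[0,0,0,0,0,0],[0,0,0,0,0,0],[0,0,-0.03,0,0,0],[0,0,-0.07,0,0,0],[0,0,-0.12,0,0,0],[0,0,-0.15,0,0,0],[0,0,-0.16,0,0,0]], "fingers": 160}}

```text
clock: 27.5
tool_pos: [0.582, -0.0557, 0.1813]
eef_rot: [0.022, 1.0, 0.0, 0.003]
contact_force: [-0.4, -0.2, -0.8]
opening: 0.374
```

Run:
```python
from h import *
st();plan(.5685,-.2928,.18,56.7)
p,T=cam('wrist'); cv2.imwrite('pics/w9.png',p['img'])
p,T=cam('top')
P=[('bar',.567,-.292,-34),('stem',.561,-.372,46)]
for k in P: fit(p,T,*k,win=50)
```

```text
t 27.5 pos [ 0.582  -0.0557  0.1813] rotvec? q [0.0216 0.9998 0.     0.0031] F [-0.4 -0.2 -0.8] open 0.374 q7 [ 0.15  0.71 -0.22  1.75  0.23  0.7   1.33]
plan [ 0.5685 -0.2928  0.18  ] [0.0032, -0.2375, 0.0012] [0.11, 0.34, 30.82] curyaw 87.52
bar [  0.5684  -0.2933 -32.8067] err 0.012 area 326
stem [ 0.5631 -0.376  42.2654] err 0.002 area 244
```

View pics/w9.png

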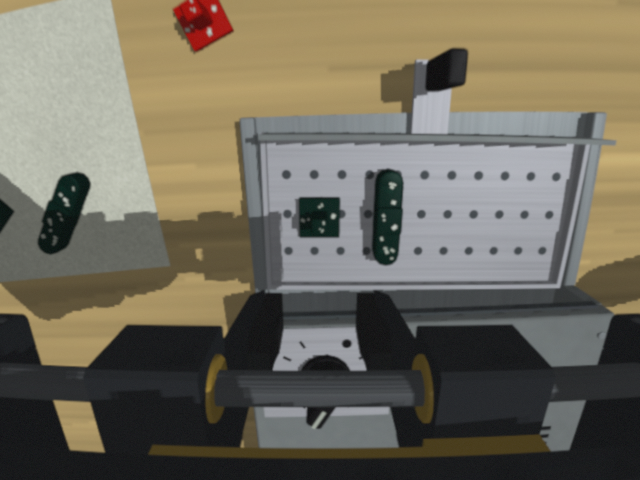

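Stem at (320,217) and bar at (388,217) stand well in the tray. Next is the other bar.

Request:
{"name": "carry_out", "arguments": {"commands": [[0,-0.03,0,0,0,4],[0.001,-0.065,0,0,0,9],[0.002,-0.1,0,0,0,14],[0.002,-0.135,0,0,0,19],[0.003,-0.17,0,0,0,24],[0.003,-0.205,0,0,0,28],[0.003,-0.237,0,0,0,30.5],[0.003,-0.237,0.03,0,0,30.5],[0.003,-0.237,0.07,0,0,30.5],[0.003,-0.237,0.1,0,0,30.5],[0.003,-0.237,0.1,0,0,30.5],[0.003,-0.237,0.1,0,0,30.5]], "fingers": 110}}

```text
clock: 28.8
tool_pos: [0.566, -0.2918, 0.0764]
eef_rot: [0.284, 0.959, 0.0, -0.002]
contact_force: [0.8, 0.2, -0.4]
opening: 0.564
```

Run:
```python
from h import *
st();plan(.5687,-.2929,.0045,57)
```

```text
t 28.8 pos [ 0.566  -0.2918  0.0764] rotvec? q [ 2.836e-01  9.590e-01  1.000e-04 -1.500e-03] F [ 0.8  0.2 -0.4] open 0.564 q7 [ 0.45  0.91 -0.09  1.64  0.13  0.59  1.28]
plan [ 0.5687 -0.2929  0.0045] [-0.003, 0.0006, 0.0718] [-0.04, -0.17, 0.05] curyaw 57.05
```

Request:
{"name": "carry_out", "arguments": {"commands": [[-0.001,0,0.03,0,0,0],[-0.001,0,0.055,0,0,0],[-0.001,0,0.069,0,0,0],[-0.001,0,0.073,0,0,0],[-0.001,0,0.074,0,0,0],[-0.001,0,0.074,0,0,0]]}}

```text
clock: 29.4
tool_pos: [0.5687, -0.2933, 0.0049]
eef_rot: [0.284, 0.959, -0.0, 0.001]
contact_force: [0.2, 0.3, -0.4]
opening: 0.567
```

Request:
{"name": "carry_out", "arguments": {"commands": [[0,0,0,0,0,0],[0,0,0,0,0,0],[0,0,0,0,0,0],[0,0,0,0,0,0],[0,0,0,0,0,0],[0,0,0,0,0,0],[0,0,0,0,0,0],[0,0,0,0,0,0]], "fingers": 255, "grip_force": 25}}

```text
clock: 30.2
tool_pos: [0.568, -0.2929, 0.004]
eef_rot: [0.284, 0.959, 0.0, 0.0]
contact_force: [-0.8, -0.3, 4.4]
opening: 0.249
```

Request:
{"name": "carry_out", "arguments": {"commands": [[0,0,-0.01,0,0,0],[0,0,-0.03,0,0,0],[0,0,-0.06,0,0,0],[0,0,-0.1,0,0,0],[0,0,-0.13,0,0,0],[0,0,-0.15,0,0,0],[0,0,-0.15,0,0,0]]}}

```text
clock: 30.9
tool_pos: [0.5694, -0.2939, 0.157]
eef_rot: [0.284, 0.959, -0.0, 0.003]
contact_force: [0.2, 0.6, -0.7]
opening: 0.248
```

Run:
```python
from h import *
st();plan(.587,.0675,.155,87.5)
p,T=cam('wrist'); cv2.imwrite('pics/w10.png',p['img'])
```

```text
t 30.9 pos [ 0.5694 -0.2939  0.157 ] rotvec? q [ 2.839e-01  9.589e-01 -4.000e-04  3.000e-03] F [ 0.2  0.6 -0.7] open 0.248 q7 [ 0.46  0.8  -0.11  1.6   0.12  0.74  1.3 ]
plan [0.587  0.0675 0.155 ] [0.182, 0.3127, 0.0012] [-0.04, 0.35, -30.48] curyaw 57.02
```

View pics/w10.png

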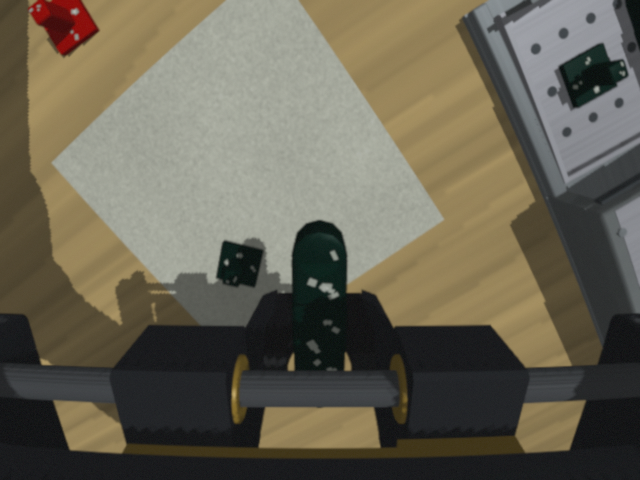

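Request:
{"name": "carry_out", "arguments": {"commands": [[0.02,0.035,0,0,0,-3],[0.04,0.069,0,0,0,-7],[0.06,0.104,0,0,0,-11],[0.081,0.139,0,0,0,-15],[0.101,0.174,0,0,0,-19],[0.121,0.208,0,0,0,-23],[0.142,0.243,0,0,0,-26],[0.162,0.278,0,0,0,-29],[0.182,0.313,0,0,0,-30.5],[0.182,0.313,0.03,0,0,-30.5],[0.182,0.313,0.06,0,0,-30.5],[0.182,0.313,0.08,0,0,-30.5]]}}

```text
clock: 32.15
tool_pos: [0.583, 0.0688, 0.0703]
eef_rot: [0.021, 1.0, -0.001, -0.003]
contact_force: [-0.8, -0.9, -0.2]
opening: 0.249
```

Run:
```python
from h import *
st();plan(.587,.0675,.0145,87.5)
```

```text
t 32.15 pos [0.583  0.0688 0.0703] rotvec? q [ 2.090e-02  9.998e-01 -5.000e-04 -2.500e-03] F [-0.8 -0.9 -0.2] open 0.249 q7 [-0.11  0.88 -0.14  1.8   0.24  0.48  1.11]
plan [0.587  0.0675 0.0145] [-0.0043, -0.0011, 0.0558] [-0.07, -0.29, 0.1] curyaw 87.6
```

Request:
{"name": "carry_out", "arguments": {"commands": [[-0.001,0,0.03,0,0,0],[-0.001,0,0.05,0,0,0],[-0.001,0,0.059,0,0,0],[-0.001,0,0.061,0,0,0],[-0.001,0,0.061,0,0,0],[-0.001,0,0.061,0,0,0]]}}

```text
clock: 32.75
tool_pos: [0.586, 0.0687, 0.0123]
eef_rot: [0.021, 1.0, 0.0, -0.0]
contact_force: [-0.9, 1.5, -0.8]
opening: 0.25
```

Request:
{"name": "carry_out", "arguments": {"commands": [[0,0,0,0,0,0],[0,0,0,0,0,0],[0,0,0,0,0,0],[0,0,0,0,0,0],[0,0,-0.03,0,0,0],[0,0,-0.07,0,0,0],[0,0,-0.12,0,0,0],[0,0,-0.15,0,0,0],[0,0,-0.16,0,0,0]], "fingers": 145}}

```text
clock: 33.65
tool_pos: [0.5882, 0.0691, 0.1764]
eef_rot: [0.022, 1.0, 0.001, 0.003]
contact_force: [0.1, -0.1, -0.2]
opening: 0.432
```

Run:
```python
from h import *
st()
p,T=cam('wrist'); cv2.imwrite('pics/w11.png',p['img'])
p,T=cam('top')
x,y,a=fit(p,T,'stem',.563,-.376,45,win=50)
plan(x,y,.18,a+90-0);plan(x,y,.18,a)
```

```text
t 33.65 pos [0.5882 0.0691 0.1764] rotvec? q [2.160e-02 9.998e-01 7.000e-04 3.100e-03] F [ 0.1 -0.1 -0.2] open 0.432 q7 [-0.08  0.72 -0.19  1.73  0.2   0.7   1.14]
stem [ 0.5632 -0.3756 42.4641] err 0.011 area 228
plan [ 0.5632 -0.3756  0.18  ] [0.0047, -0.445, -0.0063] [-0.03, 0.17, -44.94] curyaw 87.53
plan [ 0.5632 -0.3756  0.18  ] [0.0047, -0.445, -0.0063] [0.1, 0.14, 45.06] curyaw 87.53
```

View pics/w11.png

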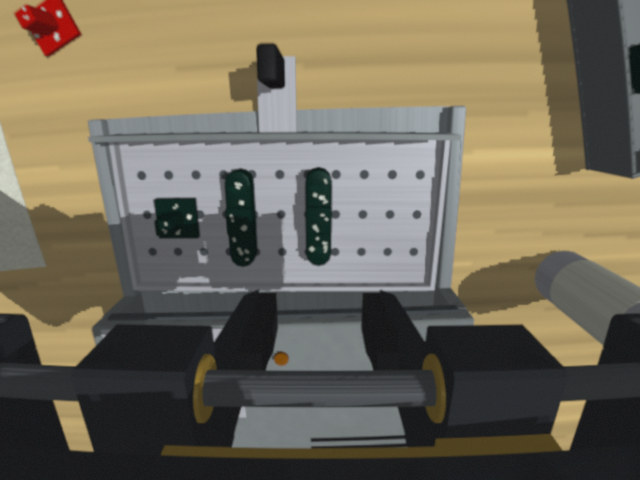

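Three parts lie in the tray at (176,218), (240,218) and (318,216), all clear of each other. Now the last stem.

Request:
{"name": "carry_out", "arguments": {"commands": [[0,-0.037,0,0,0,3],[0,-0.077,0,0,0,7],[0,-0.117,0,0,0,12],[0.001,-0.157,0,0,0,17],[0.001,-0.197,0,0,0,22],[0.002,-0.237,0,0,0,27],[0.003,-0.277,0,0,0,32],[0.003,-0.317,0,0,0,37],[0.004,-0.357,0,0,0,41],[0.004,-0.4,0,0,0,44],[0.004,-0.445,0,0,0,44.5],[0.004,-0.445,0,0,0,44.5]]}}

```text
clock: 34.95
tool_pos: [0.5587, -0.3847, 0.1699]
eef_rot: [0.403, 0.915, -0.004, -0.001]
contact_force: [-0.7, -0.6, -1.0]
opening: 0.43
```

Request:
{"name": "carry_out", "arguments": {"commands": [[0,0,0.03,0,0,0],[0,0,0.06,0,0,0],[0,0,0.09,0,0,0],[0,0,0.11,0,0,0],[0,0,0.11,0,0,0],[0,0,0.11,0,0,0]]}}

```text
clock: 35.55
tool_pos: [0.5626, -0.3749, 0.0614]
eef_rot: [0.398, 0.917, 0.0, -0.001]
contact_force: [0.2, 0.6, 0.0]
opening: 0.431
```

Run:
```python
from h import *
st();plan(.564,-.3755,.0095,43)
```

```text
t 35.55 pos [ 0.5626 -0.3749  0.0614] rotvec? q [ 3.983e-01  9.173e-01  2.000e-04 -1.300e-03] F [0.2 0.6 0. ] open 0.431 q7 [ 0.54  0.98 -0.04  1.51  0.06  0.65  1.22]
plan [ 0.564  -0.3755  0.0095] [-0.0015, 0.0007, 0.0519] [-0.04, -0.14, 0.06] curyaw 43.06
```

Request:
{"name": "carry_out", "arguments": {"commands": [[-0.001,0,0.025,0,0,0],[-0.001,0,0.045,0,0,0],[-0.001,0,0.052,0,0,0],[-0.001,0,0.053,0,0,0],[-0.001,0,0.053,0,0,0]]}}

```text
clock: 36.05
tool_pos: [0.5646, -0.3768, 0.0108]
eef_rot: [0.398, 0.917, -0.0, 0.001]
contact_force: [-1.2, -0.8, 0.8]
opening: 0.433
```

Request:
{"name": "carry_out", "arguments": {"commands": [[0,0,0,0,0,0],[0,0,0,0,0,0],[0,0,0,0,0,0],[0,0,0,0,0,0],[0,0,0,0,0,0],[0,0,0,0,0,0],[0,0,0,0,0,0]], "fingers": 255, "grip_force": 25}}

```text
clock: 36.75
tool_pos: [0.5643, -0.3766, 0.0103]
eef_rot: [0.398, 0.917, 0.0, 0.0]
contact_force: [-0.4, 0.6, 5.6]
opening: 0.154
```

Request:
{"name": "carry_out", "arguments": {"commands": [[0,0,-0.01,0,0,0],[0,0,-0.03,0,0,0],[0,0,-0.06,0,0,0],[0,0,-0.1,0,0,0],[0,0,-0.13,0,0,0],[0,0,-0.15,0,0,0],[0,0,-0.15,0,0,0]]}}

```text
clock: 37.45
tool_pos: [0.5656, -0.3777, 0.1633]
eef_rot: [0.399, 0.917, -0.0, 0.003]
contact_force: [0.7, -0.4, -0.7]
opening: 0.154
```

Run:
```python
from h import *
st();plan(.5895,.1275,.16,87.5)
p,T=cam('wrist'); cv2.imwrite('pics/w12.png',p['img'])
```

```text
t 37.45 pos [ 0.5656 -0.3777  0.1633] rotvec? q [ 3.985e-01  9.171e-01 -5.000e-04  3.200e-03] F [ 0.7 -0.4 -0.7] open 0.154 q7 [ 0.55  0.84 -0.05  1.46  0.05  0.83  1.23]
plan [0.5895 0.1275 0.16  ] [0.353, 0.3621, 0.0017] [-0.05, 0.38, -44.47] curyaw 43.03
```

View pics/w12.png

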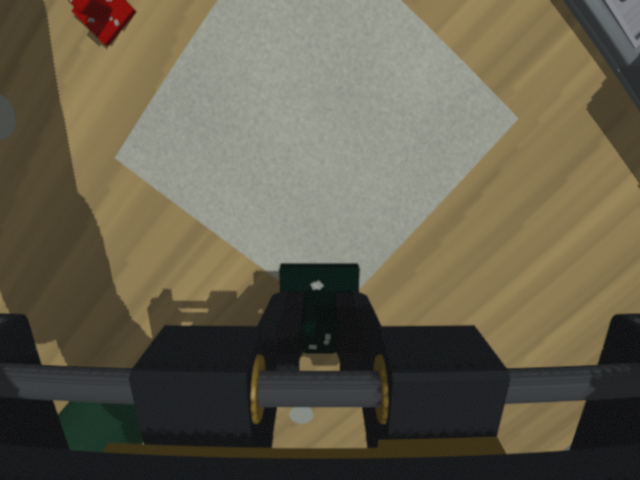

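Request:
{"name": "carry_out", "arguments": {"commands": [[0.028,0.029,0,0,0,-3],[0.06,0.062,0,0,0,-7],[0.093,0.095,0,0,0,-11],[0.126,0.129,0,0,0,-15],[0.158,0.162,0,0,0,-20],[0.191,0.196,0,0,0,-25],[0.223,0.229,0,0,0,-30],[0.256,0.262,0,0,0,-35],[0.288,0.296,0,0,0,-40],[0.32,0.329,0,0,0,-44.5],[0.353,0.362,0,0,0,-44.5],[0.353,0.362,0,0,0,-44.5]]}}

```text
clock: 38.7
tool_pos: [0.5856, 0.1393, 0.1582]
eef_rot: [0.015, 1.0, 0.004, -0.001]
contact_force: [0.2, 0.6, -0.2]
opening: 0.159
```

Request:
{"name": "carry_out", "arguments": {"commands": [[0,0,0.03,0,0,0],[0,0,0.06,0,0,0],[0,0,0.09,0,0,0],[0,0,0.1,0,0,0],[0,0,0.1,0,0,0],[0,0,0.1,0,0,0]]}}

```text
clock: 39.3
tool_pos: [0.5879, 0.1285, 0.0601]
eef_rot: [0.022, 1.0, 0.0, 0.0]
contact_force: [0.3, -0.4, 0.3]
opening: 0.157
```

Run:
```python
from h import *
st();plan(.5895,.1275,.02,87.5)
```

```text
t 39.3 pos [0.5879 0.1285 0.0601] rotvec? q [2.160e-02 9.998e-01 1.000e-04 2.000e-04] F [ 0.3 -0.4  0.3] open 0.157 q7 [-0.22  0.91 -0.13  1.76  0.23  0.49  1.03]
plan [0.5895 0.1275 0.02  ] [-0.0017, -0.0009, 0.0401] [0.01, 0.02, 0.02] curyaw 87.52
```

Request:
{"name": "carry_out", "arguments": {"commands": [[0,-0.001,0.02,0,0,0],[0,-0.001,0.034,0,0,0],[0,-0.001,0.04,0,0,0],[0,-0.001,0.04,0,0,0],[0,-0.001,0.04,0,0,0]]}}

```text
clock: 39.8
tool_pos: [0.5879, 0.1278, 0.0202]
eef_rot: [0.021, 1.0, 0.0, 0.0]
contact_force: [0.3, 0.5, 0.1]
opening: 0.156
```

Request:
{"name": "carry_out", "arguments": {"commands": [[0,0,0,0,0,0],[0,0,0,0,0,0],[0,0,0,0,0,0],[0,0,0,0,0,0],[0,0,-0.03,0,0,0],[0,0,-0.07,0,0,0],[0.02,0,-0.12,0,0,0],[0.04,0,-0.15,0,0,0],[0.06,0,-0.17,0,0,0],[0.06,0,-0.17,0,0,0]], "fingers": 160}}

```text
clock: 40.8
tool_pos: [0.5266, 0.1309, 0.1925]
eef_rot: [0.021, 1.0, 0.001, 0.001]
contact_force: [0.4, 0.4, 0.8]
opening: 0.376
```

Run:
```python
from h import *
st()
p,T=cam('wrist'); cv2.imwrite('pics/w13.png',p['img'])
print('wrist',[(np.round(d['xyz'],4).tolist(),round(d['p'],2)) for d in r.spot_point(p,'tray_pull')])
p,T=cam('top'); cv2.imwrite('pics/top13.png',cv2.resize(p['img'][60:290,235:525],None,fx=2.6,fy=2.6,interpolation=cv2.INTER_CUBIC))
for l in ['tray_pull','tray_floor']:
    print(l,[(np.round(d['xyz'],4).tolist(),round(d['p'],2)) for d in r.spot_point(p,l)])
plan(.469,.0405,.036,89.5)
```

```text
t 40.8 pos [0.5266 0.1309 0.1925] rotvec? q [2.070e-02 9.998e-01 6.000e-04 1.300e-03] F [0.4 0.4 0.8] open 0.376 q7 [-0.22  0.65 -0.18  1.87  0.18  0.64  1.02]
wrist [([0.4718, 0.0424, 0.0442], 0.65)]
tray_pull [([0.4683, 0.0408, 0.0529], 0.94), ([0.355, 0.2081, 0.001], 0.42)]
tray_floor [([0.4656, 0.3531, 0.0083], 0.51), ([0.659, 0.306, 0.0018], 0.48)]
plan [0.469  0.0405 0.036 ] [0.0548, -0.0918, 0.1526] [-0.03, -0.07, -1.99] curyaw 87.51
```

View pics/w13.png

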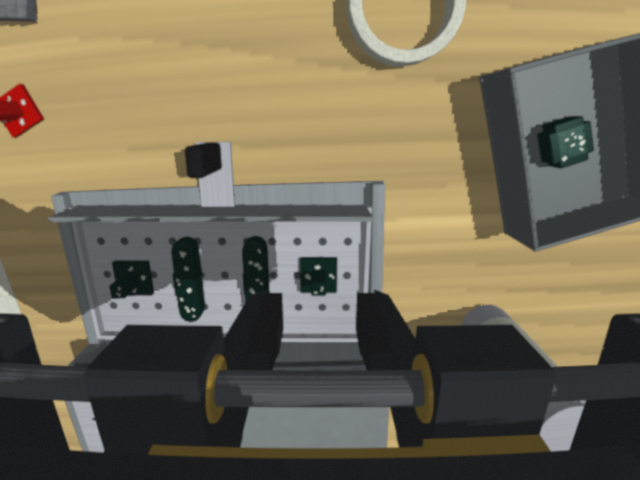

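View pics/top13.png

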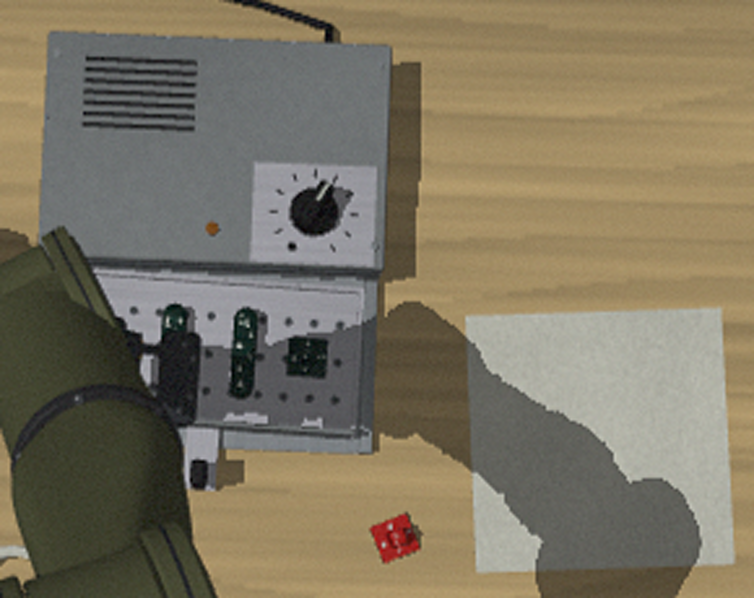

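All four parts are in the tray at (132,280), (187,278), (255,270) and (318,275) in the wrist view, with nothing stacked. The foot is in the bin at (566,142). Next I grip the pull and push the tray home.

Request:
{"name": "carry_out", "arguments": {"commands": [[0.02,-0.035,0.02,0,0,-1],[0.04,-0.07,0.04,0,0,-2],[0.055,-0.091,0.06,0,0,-2],[0.055,-0.091,0.08,0,0,-2],[0.055,-0.091,0.1,0,0,-2],[0.055,-0.091,0.13,0,0,-2],[0.055,-0.091,0.15,0,0,-2],[0.055,-0.091,0.154,0,0,-2],[0.055,-0.091,0.154,0,0,-2]], "fingers": 110}}

```text
clock: 41.95
tool_pos: [0.4684, 0.0415, 0.0346]
eef_rot: [0.004, 1.0, -0.0, -0.001]
contact_force: [0.3, 0.8, 0.4]
opening: 0.574
```

Request:
{"name": "carry_out", "arguments": {"commands": [[0,0,0,0,0,0],[0,0,0,0,0,0],[0,0,0,0,0,0],[0,0,0,0,0,0],[0,0,0,0,0,0],[0,0,0,0,0,0],[0,0,0,0,0,0]], "fingers": 255, "grip_force": 20}}

```text
clock: 42.65
tool_pos: [0.469, 0.0408, 0.0361]
eef_rot: [0.005, 1.0, -0.0, 0.0]
contact_force: [0.5, -2.9, 6.3]
opening: 0.161
```

Request:
{"name": "carry_out", "arguments": {"commands": [[-0.006,0,0,0,0,0],[-0.016,0,0,0,0,0],[-0.028,0,0,0,0,0],[-0.04,-0.001,0,0,0,0],[-0.052,-0.001,0,0,0,0],[-0.064,-0.001,0,0,0,0],[-0.076,-0.002,0,0,0,0],[-0.088,-0.002,0,0,0,0],[-0.1,-0.002,0,0,0,0],[-0.11,-0.002,0,0,0,0],[-0.118,-0.002,0,0,0,0],[-0.12,-0.002,0,0,0,0]]}}

```text
clock: 43.85
tool_pos: [0.5786, 0.0374, 0.0354]
eef_rot: [0.004, 1.0, -0.002, -0.01]
contact_force: [-20.0, -1.6, 21.0]
opening: 0.155
```

Request:
{"name": "carry_out", "arguments": {"commands": [[-0.004,0,0,0,0,0],[-0.008,0,0,0,0,0],[-0.013,0,0,0,0,0],[-0.018,0,0,0,0,0],[-0.021,0,0,0,0,0],[-0.024,0,0,0,0,0],[-0.024,0,0,0,0,0],[-0.024,0,0,0,0,0]]}}

```text
clock: 44.65
tool_pos: [0.602, 0.0372, 0.0353]
eef_rot: [0.004, 1.0, -0.002, -0.011]
contact_force: [-18.3, -1.7, 19.4]
opening: 0.157
```

Request:
{"name": "carry_out", "arguments": {"commands": [[-0.003,0,0,0,0,0],[-0.006,0,0,0,0,0],[-0.009,0,0,0,0,0],[-0.011,0,0,0,0,0],[-0.011,0,0,0,0,0]]}}

```text
clock: 45.15
tool_pos: [0.6132, 0.0371, 0.0353]
eef_rot: [0.004, 1.0, -0.002, -0.011]
contact_force: [-18.8, -1.8, 20.2]
opening: 0.158
```

Request:
{"name": "carry_out", "arguments": {"commands": [[-0.002,0,0,0,0,0],[-0.004,0,0,0,0,0],[-0.004,0,0,0,0,0]]}}

```text
clock: 45.45
tool_pos: [0.6172, 0.0371, 0.0353]
eef_rot: [0.004, 1.0, -0.002, -0.01]
contact_force: [-18.7, -1.5, 19.9]
opening: 0.157
```

Request:
{"name": "carry_out", "arguments": {"commands": [[-0.001,0,0,0,0,0],[-0.002,0,0,0,0,0],[-0.003,0,0,0,0,0]]}}

```text
clock: 45.75
tool_pos: [0.6189, 0.0371, 0.0352]
eef_rot: [0.004, 1.0, -0.002, -0.012]
contact_force: [-23.4, -1.3, 24.4]
opening: 0.162
```

Run:
```python
from h import *
s=st();print(s['moment'])
p,T=cam('wrist'); cv2.imwrite('pics/w14.png',p['img'])
p,T=cam('scene'); cv2.imwrite('pics/s14.png',cv2.resize(p['img'][180:380,280:480],None,fx=3,fy=3,interpolation=cv2.INTER_CUBIC))
```

```text
t 45.75 pos [0.6189 0.0371 0.0352] rotvec? q [ 0.0038  0.9999 -0.0023 -0.0118] F [-23.4  -1.3  24.4] open 0.162 q7 [-0.04  0.97 -0.18  1.68  0.29  0.54  1.17]
[-0.21593811  4.85840504 -0.09701288]
```

View pics/w14.png

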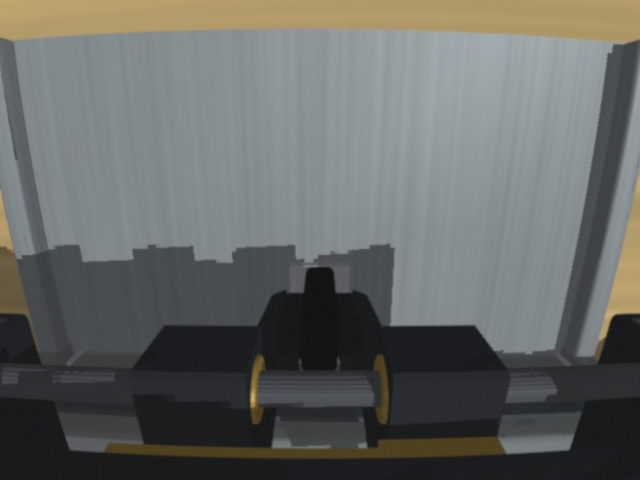

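View pics/s14.png

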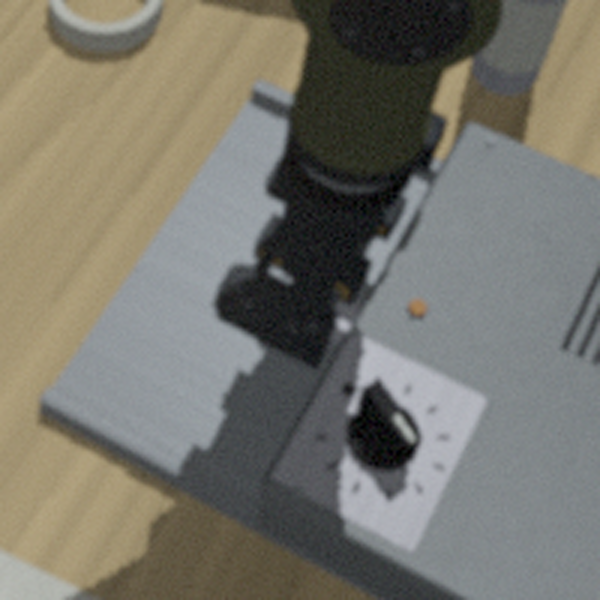

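The force is just starting to climb. I push a little more to confirm the stop.

Request:
{"name": "carry_out", "arguments": {"commands": [[-0.001,0,0,0,0,0],[-0.002,0,0,0,0,0],[-0.002,0,0,0,0,0]]}}

```text
clock: 46.15
tool_pos: [0.6197, 0.0371, 0.0349]
eef_rot: [0.004, 1.0, -0.002, -0.013]
contact_force: [-23.2, -1.7, 22.0]
opening: 0.162
```

Request:
{"name": "carry_out", "arguments": {"commands": [[-0.001,0,0,0,0,0],[-0.002,0,0,0,0,0],[-0.002,0,0,0,0,0]]}}

```text
clock: 46.45
tool_pos: [0.6208, 0.0371, 0.0344]
eef_rot: [0.004, 1.0, -0.003, -0.014]
contact_force: [-24.4, -1.9, 20.8]
opening: 0.156
```

Request:
{"name": "carry_out", "arguments": {"commands": [[0,0,0,0,0,0],[0,0,0,0,0,0],[0,0,0,0,0,0],[0,0,0,0,0,0],[0,0,0,0,0,0]], "fingers": 130}}

```text
clock: 46.95
tool_pos: [0.6351, 0.0384, 0.0356]
eef_rot: [0.004, 1.0, 0.0, 0.0]
contact_force: [-0.4, 0.8, 0.7]
opening: 0.491
```

Request:
{"name": "carry_out", "arguments": {"commands": [[0,0,-0.02,0,0,0],[0,0,-0.05,0,0,0],[0.02,0,-0.09,0,0,0],[0.06,0,-0.13,0,0,0],[0.1,0,-0.17,0,0,0],[0.13,0,-0.2,0,0,0],[0.14,0,-0.21,0,0,0],[0.14,0,-0.21,0,0,0],[0.14,0,-0.21,0,0,0]]}}

```text
clock: 47.85
tool_pos: [0.4956, 0.0394, 0.2457]
eef_rot: [0.004, 1.0, 0.0, 0.001]
contact_force: [0.7, 0.5, 0.3]
opening: 0.493
```

Run:
```python
from h import *
st()
p,T=cam('wrist'); cv2.imwrite('pics/w15.png',p['img'])
for l in ['tray_pull','dial_grip']: print('wrist',l,[(np.round(d['xyz'],4).tolist(),round(d['p'],2)) for d in r.spot_point(p,l)])
p,T=cam('top'); cv2.imwrite('pics/top15.png',cv2.resize(p['img'][60:245,235:400],None,fx=3.2,fy=3.2,interpolation=cv2.INTER_CUBIC))
for l in ['tray_pull','dial_grip']: print('top',l,[(np.round(d['xyz'],4).tolist(),round(d['p'],2)) for d in r.spot_point(p,l)])
p,T=cam('scene')
for l in ['tray_pull','dial_grip']: print('scene',l,[(np.round(d['xyz'],4).tolist(),round(d['p'],2)) for d in r.spot_point(p,l)])
```

```text
t 47.85 pos [0.4956 0.0394 0.2457] rotvec? q [4.1e-03 1.0e+00 1.0e-04 8.0e-04] F [0.7 0.5 0.3] open 0.493 q7 [-0.    0.52 -0.26  1.93  0.2   0.71  1.18]
wrist tray_pull [([0.6171, 0.0364, 0.0481], 0.64)]
wrist dial_grip [([0.7038, -0.0549, 0.1004], 0.78), ([0.6149, 0.0376, 0.0467], 0.17)]
top tray_pull []
top dial_grip [([0.7071, -0.0546, 0.0996], 0.86)]
scene tray_pull [([0.6148, 0.0358, 0.0492], 0.92)]
scene dial_grip [([0.7015, -0.0563, 0.0995], 0.73), ([0.6144, 0.036, 0.0485], 0.19)]
```

View pics/w15.png

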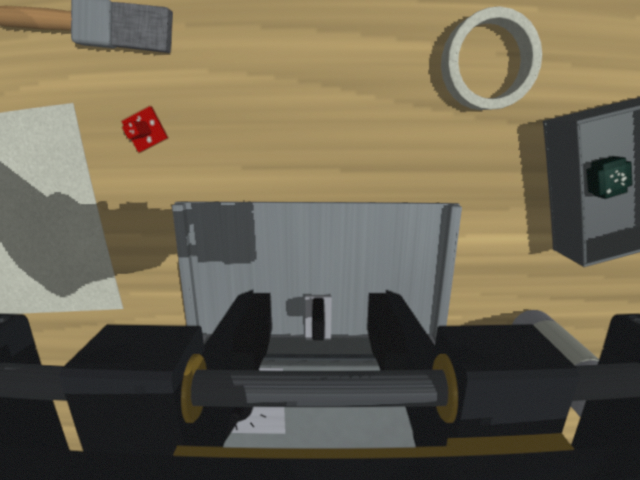

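View pics/top15.png

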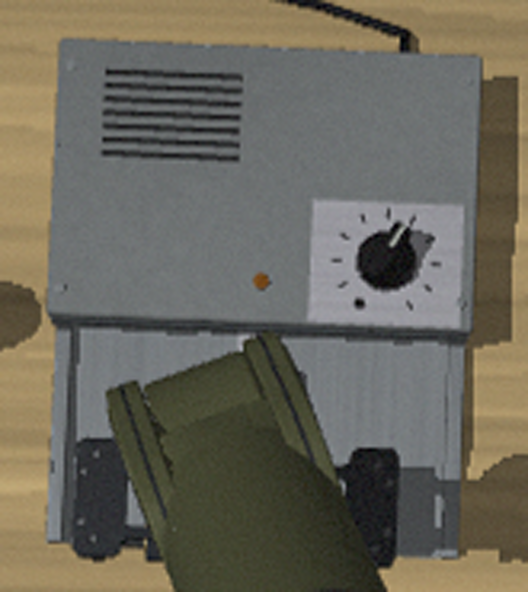

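The pull now reads x ≈ 0.616, against 0.617 expected at home. I verify with a closed-finger push on the pull's front face.

Request:
{"name": "carry_out", "arguments": {"commands": [[-0.03,-0.002,0.04,0,0,0],[-0.06,-0.003,0.08,0,0,0],[-0.065,-0.003,0.12,0,0,0],[-0.065,-0.003,0.16,0,0,0],[-0.065,-0.003,0.19,0,0,0],[-0.065,-0.003,0.205,0,0,0],[-0.065,-0.003,0.205,0,0,0],[-0.065,-0.003,0.205,0,0,0],[-0.065,-0.003,0.205,0,0,0]], "fingers": 255}}

```text
clock: 49.2
tool_pos: [0.5609, 0.0361, 0.0423]
eef_rot: [0.004, 1.0, 0.0, 0.002]
contact_force: [0.3, -0.4, 0.4]
opening: 0.007
```

Request:
{"name": "carry_out", "arguments": {"commands": [[-0.008,0,0,0,0,0],[-0.016,0,0,0,0,0],[-0.024,0,0,0,0,0],[-0.032,0,0,0,0,0],[-0.037,0,0,0,0,0],[-0.04,0,0,0,0,0],[-0.04,0,0,0,0,0]]}}

```text
clock: 49.9
tool_pos: [0.595, 0.0356, 0.0402]
eef_rot: [0.004, 1.0, -0.001, -0.005]
contact_force: [-9.0, 0.3, 7.9]
opening: 0.006
```

Request:
{"name": "carry_out", "arguments": {"commands": [[-0.003,0,0,0,0,0],[-0.006,0,0,0,0,0],[-0.006,0,0,0,0,0]]}}

```text
clock: 50.2
tool_pos: [0.5954, 0.0356, 0.0397]
eef_rot: [0.003, 1.0, -0.001, -0.01]
contact_force: [-18.5, 1.2, 14.7]
opening: 0.006
```

Request:
{"name": "carry_out", "arguments": {"commands": [[-0.003,0,0,0,0,0],[-0.006,0,0,0,0,0],[-0.006,0,0,0,0,0]]}}

```text
clock: 50.5
tool_pos: [0.5959, 0.0359, 0.0395]
eef_rot: [0.003, 1.0, -0.002, -0.016]
contact_force: [-29.7, 2.3, 23.1]
opening: 0.007
```

Contact at 0.595 puts the pull's centre at about 0.616, and it holds against 30 N, so the tray is home. Next is the selector.

Request:
{"name": "carry_out", "arguments": {"commands": [[0.03,0,0,0,0,0],[0.05,0,-0.03,0,0,0],[0.05,0.0,-0.07,0,0,0],[0.05,-0.02,-0.12,0,0,0],[0.05,-0.05,-0.17,0,0,0],[0.04,-0.08,-0.21,0,0,0],[0.03,-0.09,-0.21,0,0,0],[0.03,-0.09,-0.21,0,0,0],[0.03,-0.09,-0.21,0,0,0]]}}

```text
clock: 51.4
tool_pos: [0.5805, -0.0539, 0.2502]
eef_rot: [0.004, 1.0, 0.0, -0.0]
contact_force: [-0.5, 0.2, -0.6]
opening: 0.002
```

Run:
```python
from h import *
st()
p,T=cam('wrist'); cv2.imwrite('pics/w16.png',p['img'])
for l in ['tray_pull','dial_grip']: print('wrist',l,[(np.round(d['xyz'],4).tolist(),round(d['p'],2),proj(p,T,d['xyz']).round().tolist()) for d in r.spot_point(p,l)])
p,T=cam('top')
for l in ['tray_pull','dial_grip']: print('top',l,[(np.round(d['xyz'],4).tolist(),round(d['p'],2),proj(p,T,d['xyz']).round().tolist()) for d in r.spot_point(p,l)])
```

```text
t 51.4 pos [ 0.5805 -0.0539  0.2502] rotvec? q [ 4.2e-03  1.0e+00  4.0e-04 -5.0e-04] F [-0.5  0.2 -0.6] open 0.002 q7 [ 0.18  0.63 -0.29  1.68  0.22  0.87  1.37]
wrist tray_pull [([0.616, 0.0387, 0.0457], 0.72, [410.0, 242.0])]
wrist dial_grip [([0.7015, -0.0586, 0.0988], 0.66, [315.0, 345.0])]
top tray_pull [([0.3548, 0.2078, 0.0013], 0.69, [240.0, 289.0])]
top dial_grip []
```

View pics/w16.png

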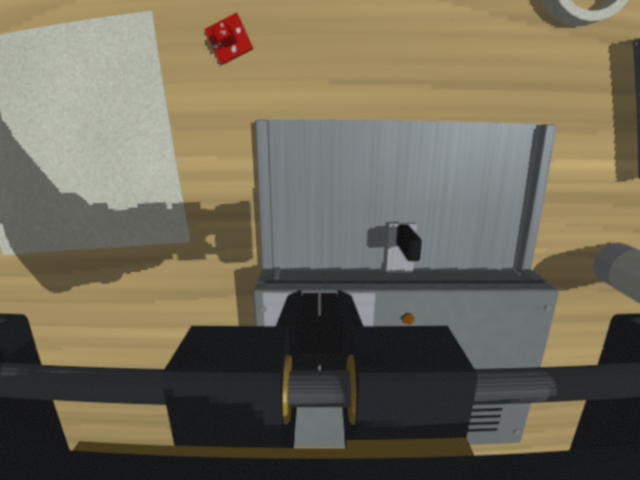

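Request:
{"name": "carry_out", "arguments": {"commands": [[-0.02,0,0,0,0,5],[-0.04,0,0,0,0,10],[-0.06,-0.001,0.0,0,0,16],[-0.06,-0.001,0.0,0,0,22],[-0.06,-0.001,0.0,0,0,28],[-0.06,-0.002,0.0,0,0,30],[-0.06,-0.002,0.0,0,0,30],[-0.06,-0.002,0.0,0,0,30]], "fingers": 60}}

```text
clock: 52.5
tool_pos: [0.6407, -0.0566, 0.2506]
eef_rot: [0.262, 0.965, -0.0, -0.0]
contact_force: [-0.7, -0.3, 0.1]
opening: 0.706
```

Run:
```python
from h import *
st();plan(.703,-.0562,.15,59.5);plan(.703,-.0562,.086,59.5)
p,T=cam('wrist'); cv2.imwrite('pics/w17.png',p['img'])
for l in ['dial_grip']: print('wrist',l,[(np.round(d['xyz'],4).tolist(),round(d['p'],2),proj(p,T,d['xyz']).round().tolist()) for d in r.spot_point(p,l)])
```

```text
t 52.5 pos [ 0.6407 -0.0566  0.2506] rotvec? q [ 2.617e-01  9.651e-01 -0.000e+00 -2.000e-04] F [-0.7 -0.3  0.1] open 0.706 q7 [ 0.09  0.7  -0.13  1.49  0.1   0.96  0.97]
plan [ 0.703  -0.0562  0.15  ] [-0.0536, 0.0318, 0.1005] [-0.01, -0.02, 0.15] curyaw 59.65
plan [ 0.703  -0.0562  0.086 ] [-0.0536, 0.0318, 0.1645] [-0.01, -0.02, 0.15] curyaw 59.65
wrist dial_grip [([0.7003, -0.0583, 0.0982], 0.7, [350.0, 279.0])]
```

View pics/w17.png

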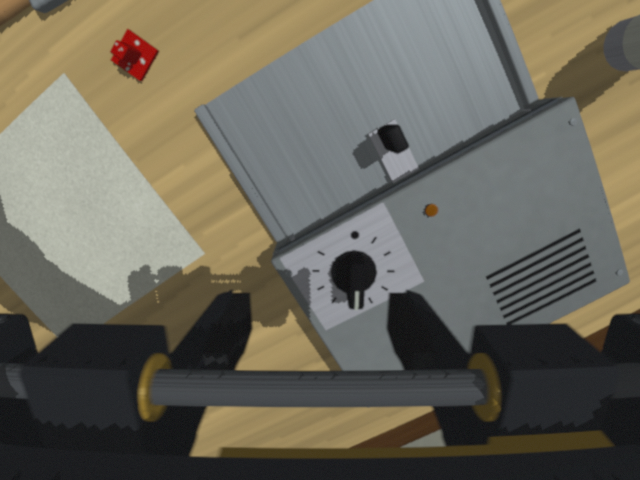

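The pointer line at (358,298) is opposite the off dot at (355,234). That is 6 clicks, so it has to go 2 clicks back, 60 degrees anticlockwise.

Run:
```python
from h import *
p,T=cam('wrist')
for uv,z in [((353,271),.081),((355,234),.072),((358,306),.112),((356,289),.112)]: print(uv,unproj(p,T,uv,z).round(4))
cv2.imwrite('pics/w17c.png',cv2.resize(p['img'][215:335,290:430],None,fx=5,fy=5,interpolation=cv2.INTER_CUBIC))
```

```text
(353, 271) [ 0.7022 -0.0551  0.081 ]
(355, 234) [ 0.6742 -0.0367  0.072 ]
(358, 306) [ 0.7208 -0.0634  0.112 ]
(356, 289) [ 0.7055 -0.0571  0.112 ]
```

View pics/w17c.png

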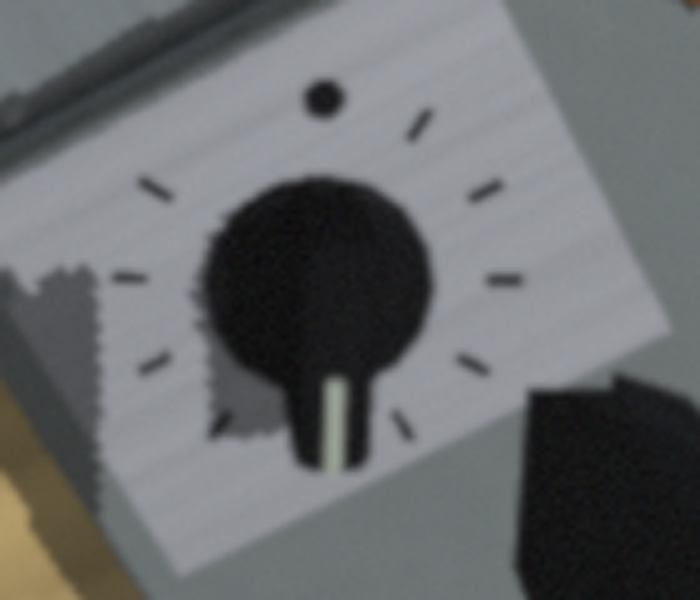

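Request:
{"name": "carry_out", "arguments": {"commands": [[-0.025,0.015,0.02,0,0,0],[-0.05,0.03,0.04,0,0,0],[-0.053,0.032,0.06,0,0,0],[-0.053,0.032,0.09,0,0,0],[-0.053,0.032,0.12,0,0,0],[-0.053,0.032,0.145,0,0,0],[-0.053,0.032,0.16,0,0,0],[-0.053,0.032,0.163,0,0,0],[-0.053,0.032,0.163,0,0,0],[-0.053,0.032,0.163,0,0,0]]}}

```text
clock: 53.65
tool_pos: [0.704, -0.0561, 0.0893]
eef_rot: [0.263, 0.965, 0.0, 0.001]
contact_force: [0.3, 0.5, 0.7]
opening: 0.767
```

Request:
{"name": "carry_out", "arguments": {"commands": [[0,0,0,0,0,0],[0,0,0,0,0,0],[0,0,0,0,0,0],[0,0,0,0,0,0],[0,0,0,0,0,0],[0,0,0,0,0,0],[0,0,0,0,0,0],[0,0,0,0,0,0],[0,0,0,0,0,0]], "fingers": 255, "grip_force": 20}}

```text
clock: 54.55
tool_pos: [0.7031, -0.0554, 0.0877]
eef_rot: [0.263, 0.965, 0.0, 0.0]
contact_force: [1.1, 1.6, -0.4]
opening: 0.156
```

Gripped at 14 mm. I turn it 60° anticlockwise, which is minus about the tool's z.

Request:
{"name": "carry_out", "arguments": {"commands": [[0,0,0,0,0,-4],[0,0,0,0,0,-10],[0,0,0,0,0,-16],[0,0,0,0,0,-22],[0,0,0,0,0,-28],[0,0,0,0,0,-34],[0,0,0,0,0,-40],[0,0,0,0,0,-46],[0,0,0,0,0,-52],[0,0,0,0,0,-57],[0,0,0,0,0,-60],[0,0,0,0,0,-60]]}}

```text
clock: 55.75
tool_pos: [0.7031, -0.0565, 0.0877]
eef_rot: [-0.255, 0.967, -0.0, 0.0]
contact_force: [0.3, -0.5, -0.7]
opening: 0.151
```

Request:
{"name": "carry_out", "arguments": {"commands": [[0,0,0,0,0,0],[0,0,0,0,0,0],[0,0,0,0,0,0]]}}

```text
clock: 56.05
tool_pos: [0.7031, -0.0564, 0.0877]
eef_rot: [-0.255, 0.967, -0.0, 0.0]
contact_force: [2.6, -0.6, -1.3]
opening: 0.155
```

Run:
```python
from h import *
s=st();print(s['moment']);plan(.703,-.055,.088,119.5)
```

```text
t 56.05 pos [ 0.7031 -0.0564  0.0877] rotvec? q [-2.546e-01  9.670e-01 -4.000e-04  2.000e-04] F [ 2.6 -0.6 -1.3] open 0.155 q7 [ 0.2   1.   -0.38  1.39  0.44  0.84  1.76]
[-0.13901759 -0.43553213 -0.06800098]
plan [ 0.703 -0.055  0.088] [-0.0006, 0.0013, -0.0003] [-0.05, 0.01, -0.0] curyaw 119.5
```

Release, lift away and look.

Request:
{"name": "carry_out", "arguments": {"commands": [[0,0,0,0,0,0],[0,0,0,0,0,0],[0,0,0,0,0,0],[0,0,0,0,0,0],[0,0,0,0,0,0],[0,0,-0.03,0,0,0],[0,0,-0.07,0,0,0],[0,0,-0.11,0,0,0],[0.03,0,-0.15,0,0,0],[0.06,0,-0.16,0,0,0],[0.06,0,-0.16,0,0,0],[0.06,0,-0.16,0,0,0]], "fingers": 90}}

```text
clock: 57.25
tool_pos: [0.6505, -0.086, 0.248]
eef_rot: [-0.255, 0.967, -0.0, 0.0]
contact_force: [0.1, 0.6, -0.2]
opening: 0.649
```

Run:
```python
from h import *
st()
p,T=cam('wrist'); cv2.imwrite('pics/w18.png',p['img'])
```

```text
t 57.25 pos [ 0.6505 -0.086   0.248 ] rotvec? q [-2.545e-01  9.671e-01 -1.000e-04  2.000e-04] F [ 0.1  0.6 -0.2] open 0.649 q7 [ 0.29  0.75 -0.45  1.44  0.36  1.03  1.85]
```

View pics/w18.png

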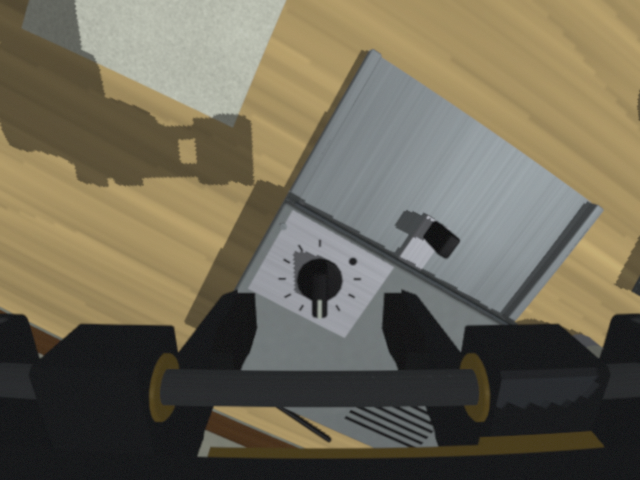

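From dot (353,262) clockwise to pointer (320,305) is 120°, which is 4 clicks. I back off for a final check.

Request:
{"name": "carry_out", "arguments": {"commands": [[0.03,0,-0.01,0,0,0],[0.07,0,-0.03,0,0,0],[0.11,0,-0.05,0,0,0],[0.15,0,-0.05,0,0,0],[0.19,0,-0.05,0,0,0],[0.2,0,-0.05,0,0,0],[0.2,0,-0.05,0,0,0],[0.2,0,-0.05,0,0,0]]}}

```text
clock: 58.1
tool_pos: [0.4784, -0.1829, 0.2974]
eef_rot: [-0.256, 0.967, 0.001, 0.001]
contact_force: [0.5, -0.3, 0.3]
opening: 0.649
```

Run:
```python
from h import *
st()
p,T=cam('top'); cv2.imwrite('pics/top19.png',p['img'])
for l in ['tray_pull','foot_mid','bin_in','can','tape','brush']: print(l,[(np.round(d['xyz'],4).tolist(),round(d['p'],2)) for d in r.spot_point(p,l)])
p,T=cam('scene'); cv2.imwrite('pics/s19.png',p['img'])
for l in ['tray_pull','foot_mid','can','tape','brush']: print(l,[(np.round(d['xyz'],4).tolist(),round(d['p'],2)) for d in r.spot_point(p,l)])
```

```text
t 58.1 pos [ 0.4784 -0.1829  0.2974] rotvec? q [-2.558e-01  9.667e-01  6.000e-04  9.000e-04] F [ 0.5 -0.3  0.3] open 0.649 q7 [ 0.61  0.5  -0.52  1.81  0.3   0.91  2.04]
tray_pull [([0.6167, 0.0374, 0.0526], 0.73)]
foot_mid [([0.4659, 0.3522, 0.0142], 0.82)]
bin_in [([0.4653, 0.3525, 0.0073], 0.86)]
can [([0.6615, 0.3022, 0.0021], 0.74), ([0.3547, 0.2082, -0.0012], 0.22)]
tape [([0.3562, 0.2095, 0.0024], 0.84), ([0.7077, -0.0572, 0.1029], 0.61)]
brush [([0.3113, -0.1906, -0.0004], 0.55), ([0.6151, 0.0377, 0.053], 0.17)]
tray_pull []
foot_mid [([0.469, 0.3521, 0.0146], 0.52)]
can [([0.6561, 0.3043, -0.0041], 0.62)]
tape [([0.3553, 0.2098, -0.0002], 0.83)]
brush [([0.315, -0.1925, 0.0023], 0.7)]
```

View pics/top19.png

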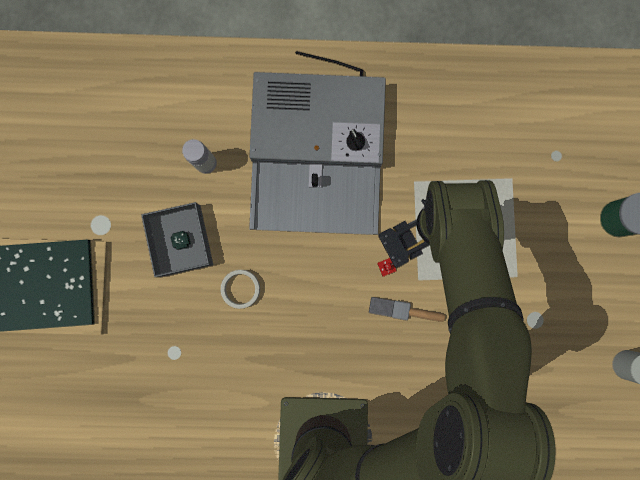

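View pics/s19.png

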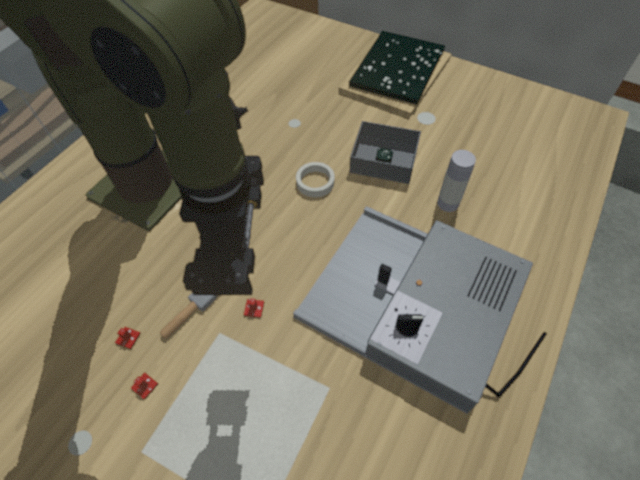

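The paper is empty, the foot is in the bin at (181,240), and the tray is home. The bystanders are unmoved and the arm touches nothing.

```bash
python3 -c "
from h import *
print(r.finish_job())"
```

```text
the job is handed in; nothing more can be done
None
```

The batch is changed and the job is handed in; no verdict was reported.

- **Foot:** I drew the tray out and put the foot in the grey bin. Last reading was (0.466, 0.352), at the bin's centre.
- **Parts:** All four green handle parts (two bars, two stems) went side by side onto the tray floor, none touching or stacked in the last view before it slid in. I could not see them again under the housing.
- **Tray:** It is home. The pull reads x of about 0.616 to 0.617 m, where 0.617 m was expected, and a 30 N push on it did not move it.
- **Selector:** Turned from 6 clicks to 4 after the tray was in. The pointer shows 120° clockwise from the off dot.
- **Bystanders:** The can, tape and brush read within about 5 mm of where they started, which is the networks' own error. The red look-alikes were not touched.

Two small things differed from plan. The tray came out only to about -72 mm and slightly skewed, which still left room to work. The grip also seemed to slip a few millimetres on the pull at the stop, so I checked home with the separate push.

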